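Fit a bayonet filter capsule and open the water valve

ROBOT

A 6-joint arm with a two-finger parallel gripper is mounted at the origin on the work surface; the furniture and walls round the work are solid. World frame = base frame: x ahead of the robot, y to its left, z up, the work surface at z = 0. Lengths are in m, angles in degrees, forces in N, time in s.
With the tool pointing down it reaches from about 0.35 to 0.85 m from the base axis. Payload 8.1 kg.
Tool frame: the origin (TCP) lies at the very end of the fingers, on their centre line; the grasp point (between the pads) lies 19 mm behind it; z points along the fingers, y is the direction in which the jaws open and shut (so a half turn about z gives the same grasp; the last joint's range is limited). The gripper opens to 85 mm and grips with 20 to 120 N. Pads are 22 mm wide; open, the fingers measure 114 mm over their backs; the gripper's body (76 mm by 85 mm) begins 54 mm behind the grasp point. The pads swing forward as they close: fully open they stand 13 mm farther back than shut.
Start: joints at [-81.784, 7.471, 85.268, -0, 87.261, -4.893], TCP at [0.136, -0.584, 0.231] pointing down, gripper open.
Joint ranges: [-169.43, 169.43], [-51.17, 129.36], [1.28, 143.12], [-76.62, 256.62], [0, 156.53], [-152.29, 152.29]. Speed limits (degrees/s): [136.94, 136.94, 159.86, 180, 180, 180].

INTERFACE

Orientations are given as [roll, pitch, yaw] about the fixed x, y, z axes, in that order (R = Rz(yaw) Ry(pitch) Rx(roll)).
In Python, from workcell import ctrl, vision gives the robot as it stands.
- The arm moves only by the shell command python3 -m creep 'ROWS' [FORCE]. ROWS is JSON, a list of rows, each an object of numbers: "x", "y", "z": the shift along the world's x, y, z as a fraction of full scale; "wx", "wy", "wz": the turn, a rotation vector about the world's x, y, z as a fraction of full scale; "fingers": the gripper command: -1 is shut, 1 is fully open, values between are in proportion. A call has exactly 8 rows; each row shifts and turns the pose as measured when the row begins; what a row does not reach is not made up. Full scale, the value 1, is 0.5 m for a shift and 120 degrees for a turn. A row lasts 1/12 s, in which the tool goes at most 41.7 mm and 7.16 degrees, less where a joint would pass 70% of its speed; a pose out of reach is approached as far as the arm can. A call with a number of a shift or a turn outside -1 to 1 is refused whole. A call with a gripper value outside its range is refused whole. The fingers move at their own pace and stop on an object; FORCE is the grip in N (left out, the last holds). Time passes only in rows, so rows that do not move let the fingers close, or fill a call up. It gives the time, the measured TCP pose, the force and the opening at its end, in the units of the state.
- ctrl.observe(): the state, without advancing time (a new reading comes with each control period).
- vision.read_camera(name): name is "side" or "top" or "wrist"; returns a dict with "image" (480x640x3 uint8, red, green, blue), "fx", "fy", "cx", "cy" (pixels), "k1" (the pictures are not rectified: a ray, as slopes to the right and down, at radius r is drawn at 1 + k1 r^2 times it, then the intrinsics apply), "pose" (4x4, takes a point from camera to world coordinates); the wrist camera has in their place "mount" (4x4, takes a point from camera to tool coordinates, whose origin is the TCP and whose axes are the flange's). Camera axes: x right, y down, z forward; pixel columns grow to the right and rows downward; lengths in m; the calibration is good to about 2 mm. A picture is of the moment at which its call begins: read the wrist's pose just before it. There is no depth.
- ctrl.sign_off(): hands the job in, once; it reports no verdict.
The state is a dict: "clock": time; "q": joint angles; "joint_velocities": joint speeds; "joint_efforts": joint torques, N m; "eef_pos": TCP position; "ee_rot": TCP orientation; "force": force on the tool from outside, world axes, zero at the start; "torque": the same for the moment, N m; "gripper_width": finger opening in m.
Only numpy, scipy, OpenCV 4.12 (cv2) and the standard library are available. Lean on these libraries where they do the work, as an engineer would, in place of code of your own. Each camera call takes 0.05 s, during which the arm holds its last target.

TASK

Fit the filter capsule into the round bayonet socket of the water manifold: lugs through the two notches, push down against the spring, then turn a quarter clockwise (seen from above) until it clicks up and stays locked when you let go. After it is locked, swing the red valve lever all the way open, so that it points along the manifold away from the capsule. Leave the mug, petri dish and beaker where they are.

Things in the scene. Friction and masses are not known exactly. Their poses are not given: they have to be found in the camera images.
- capsule_center (a point): Loose filter capsule, upright, 91 mm tall, about 0.18 kg; this point is on its axis, 45 mm above its lower end. z is up along the axis, x along the line of its two lugs and of its wing. White round body with a blue band, diameter 66 mm, from 21 mm below (its flat underside is the shoulder) to 17 mm above this point. A half turn about z gives the same fit.
- capsule_wing (a point): Middle of the capsule's blue flat wing grip, on the axis, 30.5 mm above capsule_center: wing 46 mm long (along x), 14 mm thick (along y), 29 mm high (14.5 mm above and below this point). Below it the flat top of the round body. Same axes as capsule_center.
- capsule_lugs (a point): Mid-height of the capsule's two black lugs, on the axis, 36 mm below capsule_center: they stick out of the 38 mm black neck along +x and -x to a radius of 27 mm, each 10 mm wide and 6 mm high. The neck ends 9 mm below this point. Same axes.
- stand: Black cup, fixed, 80 mm outside diameter, 58 mm inside, 26 mm tall, origin under its centre. At the start the capsule stands in it, shoulder on the cup's rim, wing up; lifting the capsule by 30 mm clears it.
- socket_rim (a point): Centre of the rim of the white bayonet socket (opens upward, 74 mm outside diameter) on the fixed manifold, 50 mm above the bench. x (across the manifold) runs through the two entry notches (green dots); y along the manifold from valve to socket; z up. Opening radius 21 mm, 29 mm in the notches, which are about 2 mm wider than a lug on each side.
- manifold: Grey base plate, fixed, 92x230x14 mm, origin under its centre, axes as socket_rim; socket at y +70 mm, valve at y -70 mm. Set in with its lugs in the notches, the capsule rests on the socket's spring plunger: capsule_center is then 35 mm above the rim, and does not turn. Pushed down to 21 to 25 mm (23 is best; at 21 the shoulder meets the rim) it can turn, clockwise only.
- socket_lock (a point): Point in the socket at rim height, 33.5 mm from its axis, at one of the two red dots that mark the locking pockets, 80 degrees clockwise from the notches. When the lugs are past about 75 degrees (stop at about 84) the spring lifts the capsule 4 mm into the pockets, the click: capsule_center is then 29 mm above the rim and the capsule is locked.
- plunger (a joint): Spring plunger inside the socket: travel down in m, 0 free, 0.014 when the capsule's shoulder touches the rim, 0.006 when locked. Spring force 4 N at 0, 7 N locked, 11 N at 0.014.
- valve_pivot (a point): Vertical pivot axis of the valve lever on the manifold, 140 mm from the socket axis, at the lever's height (60 mm above the bench). Axes as of the socket rim.
- valve_grip (a point): Middle of the red lever handle, 50 mm from the pivot, 60 mm above the bench. The handle is 50 mm long, 12 mm wide, 16 mm high (its top 68 mm, its underside 52 mm above the bench), x points outward along it. Below, within 20 mm of the manifold's long centre line, pipes and valve body reach 46 mm above the bench.
- valve (a joint): Angle of the valve lever in rad: 0 shut (lever across the manifold, along the socket rim's +x), 1.571 fully open (lever along its -y, away from the socket). It opens clockwise seen from above, needs about 2 N at the handle and stays where it is left.
- mug: White mug, 92x127x95 mm, bystander; origin under its centre.
- petri_dish: Petri dish, 61 mm diameter, 15 mm high, bystander.
- beaker: Small empty glass beaker, 54 mm diameter, 70 mm tall, bystander.

How it is judged:
By the outcome, as a careful person would: the job done as asked, in the order asked, and still so for the second after the job is handed in, with the robot touching nothing.
It also fails if it takes over 58 s, if anything falls off the work surface, if the arm or the gripper's body presses on something with over 40 N, if the wrist force passes 120 N, or if a joint passes its speed limit or range.

## Working session

There is one attempt and no reset: what is moved stays moved. The work goes in short steps, Python scripts to look and compute and a shell command to move; the robot and the scene stay as the last step left them, time stands still between calls to the robot, and variables do not carry over. Pictures are saved under pics/ and viewed, and the job is handed in when it is done.

```bash
ls; mkdir -p pics; python3 - <<'E'
from workcell import ctrl, vision
import cv2
print(ctrl.observe())
for n in ("side","top","wrist"):
    d=vision.read_camera(n); cv2.imwrite(f"pics/{n}0.png",d["image"][:,:,::-1])
    print(n,{k:(v if k!='image' else 0) for k,v in d.items()})
E
```

```text
pics
{'clock': 0.0, 'q': array([-8.17840050e+01,  7.51538502e+00,  8.53283464e+01, -7.12249320e-05,
        8.72616238e+01, -4.89286698e+00]), 'joint_velocities': array([-0.02432721, -0.02946445, -0.10704422, -0.07056319, -0.07272631,
       -0.03575213]), 'joint_efforts': array([ 3.36097488e-03, -5.69401109e+01, -5.00541508e+01, -4.45849003e-05,
        1.51194725e-02,  7.85871975e-06]), 'eef_pos': array([ 0.13602665, -0.58382029,  0.23025048]), 'ee_rot': array([-1.79895023e+02, -8.91516920e-03,  1.31088573e+01]), 'force': array([-0.1978328 , -0.35623472,  0.2386338 ]), 'torque': array([-0.00153738,  0.02494324,  0.04487968]), 'gripper_width': 0.08514848007932603}
side {'image': 0, 'fx': 613.2622554694167, 'fy': 613.2622554694167, 'cx': 328.95298432492075, 'cy': 241.83865968019734, 'k1': -0.07218157005031549, 'pose': array([[ 0.9798628 , -0.1135405 ,  0.16424811,  0.33890265],
       [-0.19963393, -0.54102772,  0.81696714, -0.91710345],
       [-0.00389608, -0.8333052 , -0.55279947,  0.70909196],
       [ 0.        ,  0.        ,  0.        ,  1.        ]])}
top {'image': 0, 'fx': 5
[... 174 characters left out ...]
86,  0.36549162],
       [-0.99995968, -0.00400144, -0.00803933,  0.02716473],
       [ 0.00851805, -0.13917638, -0.99023097,  1.17216963],
       [ 0.        ,  0.        ,  0.        ,  1.        ]])}
wrist {'image': 0, 'fx': 412.3068421273726, 'fy': 412.3068421273726, 'cx': 315.4597996611465, 'cy': 246.3635479418644, 'k1': -0.06107736593697731, 'mount': array([[ 7.76037162e-04, -9.45720369e-01, -3.24980587e-01,
         8.38026695e-02],
       [ 9.99999683e-01,  6.76618768e-04,  4.18931995e-04,
        -1.91751763e-04],
       [-1.76304556e-04, -3.24980810e-01,  9.45720594e-01,
        -1.43118900e-01],
       [ 0.00000000e+00,  0.00000000e+00,  0.00000000e+00,
         1.00000000e+00]])}
```

View pics/side0.png

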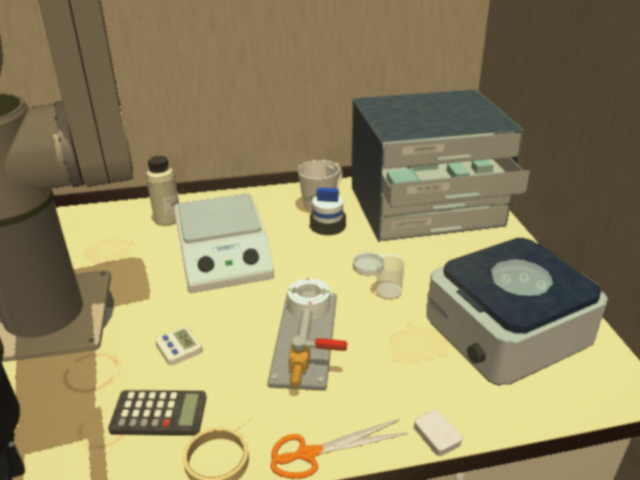

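View pics/top0.png

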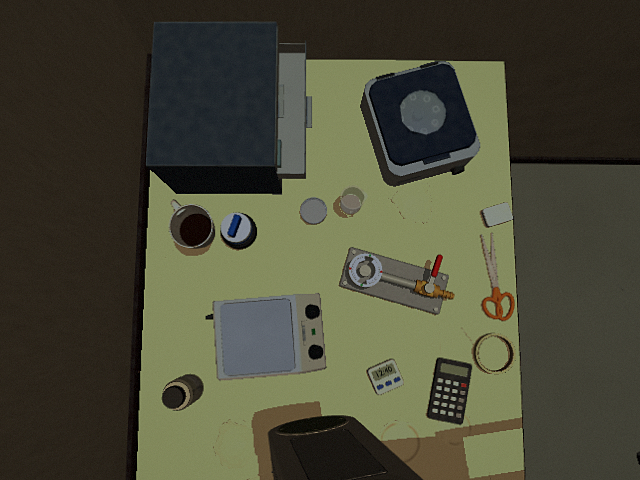

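View pics/wrist0.png

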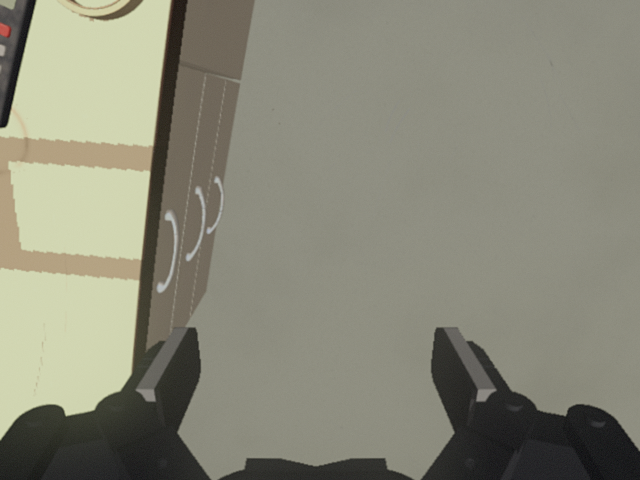

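```bash
cat > h.py <<'E'
import numpy as np, cv2
from scipy.spatial.transform import Rotation as R
from workcell import ctrl, vision
def cam(n):
    s=ctrl.observe(); d=vision.read_camera(n)
    if 'pose' not in d:
        T=np.eye(4); T[:3,:3]=R.from_euler('xyz',s['ee_rot'],degrees=True).as_matrix(); T[:3,3]=s['eef_pos']
        d['pose']=T@np.asarray(d['mount'])
    d['s']=s; return d
def rays(d,uv):
    uv=np.atleast_2d(np.asarray(uv,float))
    xd=(uv-[d['cx'],d['cy']])/[d['fx'],d['fy']]; x=xd.copy()
    for _ in range(20): x=xd/(1+d['k1']*(x**2).sum(1,keepdims=True))
    v=np.c_[x,np.ones(len(x))]@d['pose'][:3,:3].T
    return d['pose'][:3,3],v
def onz(d,uv,z):
    o,v=rays(d,uv); return o+v*((z-o[2])/v[:,2])[:,None]
def proj(d,P):
    P=np.atleast_2d(P); c=(P-d['pose'][:3,3])@d['pose'][:3,:3]; x=c[:,:2]/c[:,2:]
    return x*(1+d['k1']*(x**2).sum(1,keepdims=True))*[d['fx'],d['fy']]+[d['cx'],d['cy']]
def two(d1,p1,d2,p2):
    o1,v1=rays(d1,p1);o2,v2=rays(d2,p2); A=np.c_[v1[0],-v2[0]]
    t=np.linalg.lstsq(A,o2-o1,rcond=None)[0]; a=o1+t[0]*v1[0]; b=o2+t[1]*v2[0]
    return (a+b)/2, np.linalg.norm(a-b)
def blob(d,m):
    n,l,st,c=cv2.connectedComponentsWithStats(m.astype(np.uint8))
    return [(st[i].tolist(),c[i].round(1).tolist(),l==i) for i in range(1,n) if st[i][4]>8]
E
python3 - <<'E'
import cv2
a=cv2.imread('pics/top0.png'); b=cv2.imread('pics/side0.png')
def crop(i,x,y,w,h,s,n): cv2.imwrite(n,cv2.resize(i[y:y+h,x:x+w],None,fx=s,fy=s,interpolation=cv2.INTER_CUBIC))
crop(a,160,185,120,80,6,'pics/tcap.png'); crop(a,330,235,130,90,6,'pics/tman.png'); crop(b,260,150,130,240,2.5,'pics/sman.png')
E
```

```text
(no output)
```

View pics/tcap.png

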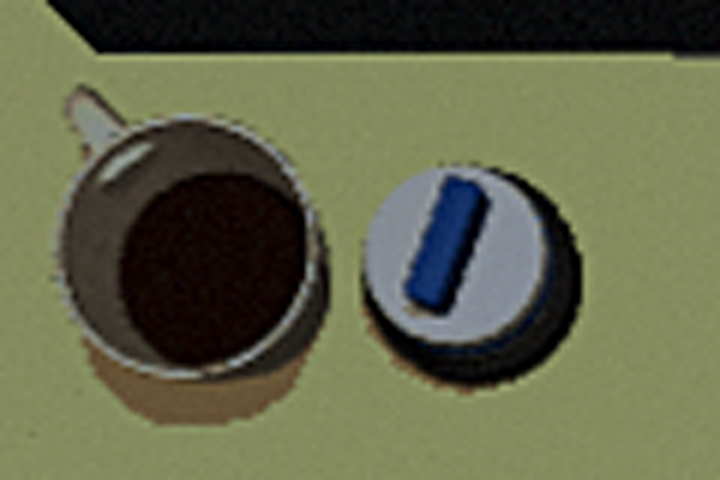

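View pics/tman.png

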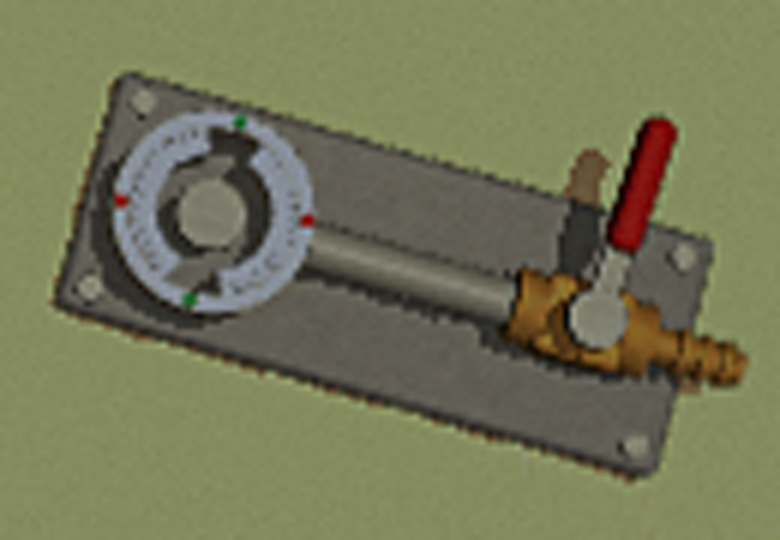

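View pics/sman.png

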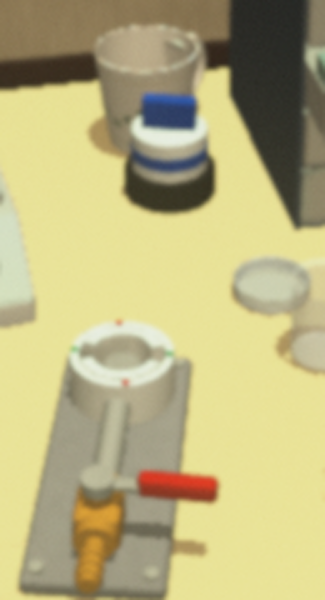

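```bash
python3 - <<'E'
from h import *
d=cam('top'); e=cam('side')
I=d['image'].astype(int); r,g,b=I[...,0],I[...,1],I[...,2]
m=np.zeros(r.shape,bool); m[200:250,220:265]=1
for s,c,k in blob(d,m&(b>r+35)): 
    print('blue',s,c)
    if s[4]<40: continue
    p=np.argwhere(k)[:,::-1]; P=onz(d,p,.092); u,S,vt=np.linalg.svd(P[:,:2]-P[:,:2].mean(0)); print(P.mean(0),'dir',np.degrees(np.arctan2(*vt[0][::-1])), 'ext',np.ptp((P[:,:2])@vt[0]),np.ptp(P[:,:2]@vt[1]),(P[:,:2]@vt.T).max(0)/2+(P[:,:2]@vt.T).min(0)/2@np.eye(2))
# white lid circle by ellipse fit of contour
w=(m&(r>110)&(abs(r-b)<40)&(b>110)).astype(np.uint8)
m=np.zeros(r.shape,bool); m[235:320,330:460]=1
for s,c,k in blob(d,m&(r>g+45)&(r>b+45)): print('red',s,c,onz(d,c,.05)[0],onz(d,c,.068)[0])
for s,c,k in blob(d,m&(g>r+25)&(g>b+20)): print('green',s,c,onz(d,c,.05)[0])
for n,p in dict(g1=(240,122),g2=(190,300),r1=(121,201),r2=(308,220)).items():
    q=(np.array(p)-2.5)/6+[330,235]; print(n,q,onz(d,q,.05)[0])
for n,p in dict(pivot=(598,318)).items():
    q=(np.array(p)-2.5)/6+[330,235]; print(n,q,onz(d,q,.066)[0])
for n,p in dict(tip=(660,120),rt=(622,252)).items():
    q=(np.array(p)-2.5)/6+[330,235]; print(n,q,onz(d,q,.068)[0])
# side view
for n,p,z in [('g1',(170,353),.05),('g2',(75,349),.05),('r1',(119,323),.05),('r2',(125,382),.05)]:
    q=(np.array(p)-.75)/2.5+[260,150]; print('side',n,onz(e,q,z)[0])
q=(np.array([[144,96],[195,99]])-.75)/2.5+[260,150]; print('side wing top ends',onz(e,q,.092))
E
```

```text
blue [228, 214, 12, 22, 136] [233.3, 224.7]
[0.558235   0.19500353 0.092     ] dir 161.82741035618255 ext 0.04468475590501558 0.01358946870319766 [-0.46970262 -0.35936311]
red [432, 255, 11, 22, 113] [436.8, 265.3] [ 0.47854665 -0.23942352  0.05      ] [ 0.47673321 -0.23514735  0.068     ]
g1 [369.58333333 254.91666667] [ 0.50060643 -0.09417578  0.05      ]
g2 [361.25       284.58333333] [ 0.43651011 -0.07560898  0.05      ]
r1 [349.75       268.08333333] [ 0.47191686 -0.0511338   0.05      ]
r2 [380.91666667 271.25      ] [ 0.46530283 -0.11822434  0.05      ]
pivot [429.25       287.58333333] [ 0.42951849 -0.21823211  0.066     ]
tip [439.58333333 254.58333333] [ 0.49969563 -0.24176773  0.068     ]
rt [433.25       276.58333333] [ 0.45269742 -0.22690806  0.068     ]
side g1 [ 0.5018519  -0.09354328  0.05      ]
side g2 [ 0.43790289 -0.07562272  0.05      ]
side r1 [ 0.47308966 -0.05223963  0.05      ]
side r2 [ 0.4657284  -0.11843192  0.05      ]
side wing top ends [[0.53904977 0.19984602 0.092     ]
 [0.57983484 0.18587709 0.092     ]]
```

```bash
python3 - <<'E'
from h import *
d=cam('top'); e=cam('side')
print('cab base',onz(d,[[175,193],[280,193]],0),'drawer',onz(d,[[307,178],[312,127],[280,178]],.1))
q=(np.array([[318,240],[60,240],[190,378],[190,118]])-2.5)/6+[160,185]; print('mug',onz(d,q,.095))
print('side: cab front corner bottom',onz(e,[[384,234],[352,190]],0))
p,err=two(d,(277,165),e,(379,150)); print(p,err)
E
python3 -m creep '[{"x":0.035,"y":0.066,"wz":0.052,"fingers":-0.3},{"x":0.035,"y":0.066,"wz":0.052,"fingers":-0.3},{"x":0.035,"y":0.066,"wz":0.052,"fingers":-0.3},{"x":0.035,"y":0.066,"wz":0.052,"fingers":-0.3},{"x":0.035,"y":0.066,"wz":0.052,"fingers":-0.3},{"x":0.035,"y":0.066,"wz":0.052,"fingers":-0.3},{"x":0.035,"y":0.066,"wz":0.052,"fingers":-0.3},{"x":0.035,"y":0.066,"wz":0.052,"fingers":-0.3}]' 40
```

```text
cab base [[0.6478328  0.34518202 0.        ]
 [0.648707   0.10429276 0.        ]] drawer [[0.65717071 0.04131386 0.1       ]
 [0.76953274 0.03128967 0.1       ]
 [0.65690246 0.09814742 0.1       ]]
mug [[0.5576633  0.23790838 0.095     ]
 [0.55733147 0.32791483 0.095     ]
 [0.50904339 0.28074934 0.095     ]
 [0.60084905 0.28415232 0.095     ]]
side: cab front corner bottom [[0.67052211 0.13636375 0.        ]
 [0.64857295 0.33984179 0.        ]]
[0.64467913 0.09699857 0.21785644] 0.010343322041440428$[0]: bad value
```

```bash

python3 -m creep '[{"x":0.035,"y":0.066,"z":0,"wx":0,"wy":0,"wz":0.052,"fingers":-0.3},{"x":0.035,"y":0.066,"z":0,"wx":0,"wy":0,"wz":0.052,"fingers":-0.3},{"x":0.035,"y":0.066,"z":0,"wx":0,"wy":0,"wz":0.052,"fingers":-0.3},{"x":0.035,"y":0.066,"z":0,"wx":0,"wy":0,"wz":0.052,"fingers":-0.3},{"x":0.035,"y":0.066,"z":0,"wx":0,"wy":0,"wz":0.052,"fingers":-0.3},{"x":0.035,"y":0.066,"z":0,"wx":0,"wy":0,"wz":0.052,"fingers":-0.3},{"x":0.035,"y":0.066,"z":0,"wx":0,"wy":0,"wz":0.052,"fingers":-0.3},{"x":0.035,"y":0.066,"z":0,"wx":0,"wy":0,"wz":0.052,"fingers":-0.3}]' 40
```

```text
clock: 1.02
eef_pos: [0.2749, -0.3139, 0.2268]
ee_rot: [-179.8, 0.0, 64.5]
force: [1.0, 0.4, 0.1]
gripper_width: 0.0299
```

```bash

python3 -m creep '[{"x":0.0355,"y":0.0636,"z":0,"wx":0,"wy":0,"wz":0.051,"fingers":-0.3},{"x":0.0355,"y":0.0636,"z":0,"wx":0,"wy":0,"wz":0.051,"fingers":-0.3},{"x":0.0355,"y":0.0636,"z":0,"wx":0,"wy":0,"wz":0.051,"fingers":-0.3},{"x":0.0355,"y":0.0636,"z":0,"wx":0,"wy":0,"wz":0.051,"fingers":-0.3},{"x":0.0355,"y":0.0636,"z":0,"wx":0,"wy":0,"wz":0.051,"fingers":-0.3},{"x":0.0355,"y":0.0636,"z":0,"wx":0,"wy":0,"wz":0.051,"fingers":-0.3},{"x":0.0355,"y":0.0636,"z":0,"wx":0,"wy":0,"wz":0.051,"fingers":-0.3},{"x":0.0355,"y":0.0636,"z":0,"wx":0,"wy":0,"wz":0.051,"fingers":-0.3}]' 
python3 -m creep '[{"x":0.0355,"y":0.0636,"z":-0.01,"wx":0,"wy":0,"wz":0.051,"fingers":-0.3},{"x":0.0355,"y":0.0636,"z":-0.01,"wx":0,"wy":0,"wz":0.051,"fingers":-0.3},{"x":0.0355,"y":0.0636,"z":-0.01,"wx":0,"wy":0,"wz":0.051,"fingers":-0.3},{"x":0.0355,"y":0.0636,"z":-0.01,"wx":0,"wy":0,"wz":0.051,"fingers":-0.3},{"x":0.0355,"y":0.0636,"z":-0.01,"wx":0,"wy":0,"wz":0.051,"fingers":-0.3},{"x":0.0355,"y":0.0636,"z":-0.01,"wx":0,"wy":0,"wz":0.051,"fingers":-0.3},{"x":0.03,"y":0.05,"z":-0.005,"wx":0,"wy":0,"wz":0.04,"fingers":-0.3},{"x":0.01,"y":0.02,"z":0,"wx":0,"wy":0,"wz":0.02,"fingers":-0.3}]' 
python3 - <<'E'
from h import *
print(ctrl.observe()['q'])
d=cam('wrist'); cv2.imwrite('pics/w1.png',d['image'][:,:,::-1]); s=d['s']; print(s['eef_pos'],s['ee_rot'],s['q'])
E
```

```text
clock: 1.68
eef_pos: [0.4208, -0.0455, 0.2293]
ee_rot: [179.7, 0.3, 115.9]
force: [0.7, -1.1, 0.5]
gripper_width: 0.03
clock: 2.35
eef_pos: [0.5532, 0.1988, 0.1968]
ee_rot: [179.4, 0.6, 162.7]
force: [0.5, 0.2, 0.8]
gripper_width: 0.0301
[ 14.65677513   5.78239165  90.7128927    0.18442538  82.64942759
 -58.0341859 ]
[0.55320925 0.19881164 0.19675842] [179.39173268   0.62853901 162.6653944 ] [ 14.65677513   5.78239165  90.7128927    0.18442538  82.64942759
 -58.0341859 ]
```

View pics/w1.png

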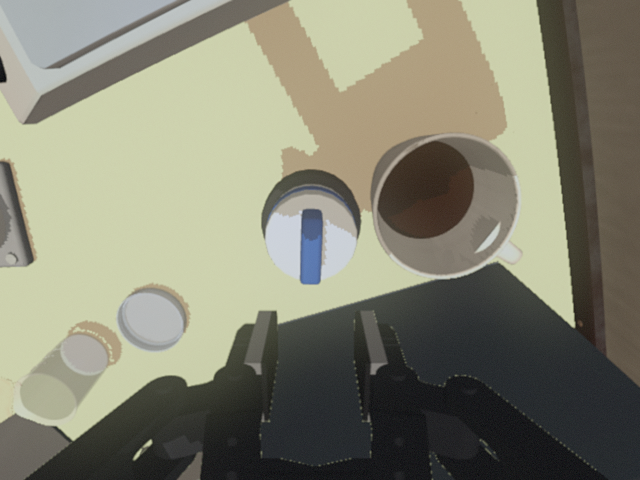

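```bash
cat >> h.py <<'E'
def wing(d,ztop,box):
    I=d['image'].astype(int); r,g,b=I[...,0],I[...,1],I[...,2]
    m=np.zeros(r.shape,bool); x,y,w,h=box; m[y:y+h,x:x+w]=1
    k=max(blob(d,m&(b>r+45)),key=lambda t:t[0][4])[2]
    # top face = brighter part
    v=b[k]; print('area',k.sum(),'b pct',np.percentile(v,[5,25,50,75,95]))
    c=max(cv2.findContours(k.astype(np.uint8),0,1)[0],key=cv2.contourArea)[:,0]
    P=onz(d,c,ztop)[:,:2].astype(np.float32); return P,cv2.minAreaRect(P)
E
python3 - <<'E'
from h import *
d=cam('wrist'); P,q=wing(d,.092,(260,170,120,130)); print(q)
dt=cam('top'); 
s=d['s']; print('fwd tool axis', (R.from_euler('xyz',s['ee_rot'],degrees=True).as_rotvec(True)))
i=cv2.imread('pics/w1.png')[190:300,250:370]; cv2.imwrite('pics/w1c.png',cv2.resize(i,None,fx=6,fy=5.4,interpolation=2))
E
```

```text
area 1200 b pct [129.95 143.75 171.   176.   178.  ]
((0.5589293241500854, 0.19523146748542786), (0.012632247991859913, 0.04359349235892296), 70.78793334960938)
fwd tool axis [ 26.82178406 177.28242085   0.84179969]
```

View pics/w1c.png

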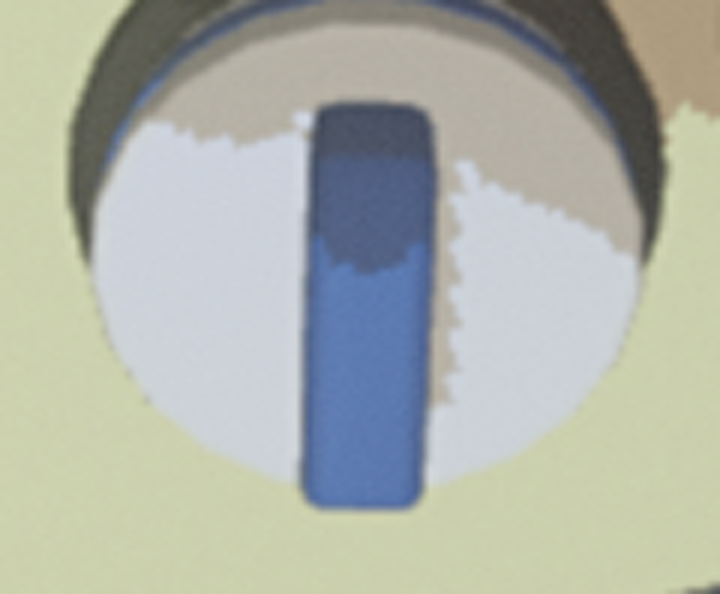

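```bash
python3 - <<'E'
from h import *
d=cam('wrist')
p=np.array([[311,158],[436,158],[301,510],[424,510]])-2.5; p=p/[6,5.4]+[250,190]
P=onz(d,p,.092); print(P.round(4), P.mean(0)); 
v=(P[0]+P[1]-P[2]-P[3])/2; w=(P[0]+P[2]-P[1]-P[3])/2
for a in(v,w): print(np.hypot(*a[:2]),np.degrees(np.arctan2(a[1],a[0])))
print(np.degrees(np.arctan2(*(P[0]-P[2])[1::-1])),np.degrees(np.arctan2(*(P[1]-P[3])[1::-1])))
E
```

```text
[[0.5351 0.1938 0.092 ]
 [0.5391 0.2061 0.092 ]
 [0.577  0.1788 0.092 ]
 [0.5812 0.1916 0.092 ]] [0.55810583 0.19257033 0.092     ]
0.04452571076685739 160.63183571525323
0.013233846839275563 -107.83851603489668
160.286302150143 160.9773352717919
```

```bash
cat >> h.py <<'E'
def delta(x,y,z,yaw):
    s=ctrl.observe(); C=R.from_euler('xyz',s['ee_rot'],degrees=True); T=R.from_euler('xyz',[180,0,yaw],degrees=True)
    dp=np.array([x,y,z])-s['eef_pos']; dr=(T*C.inv()).as_rotvec(True)
    print('clk',round(s['clock'],2),'mm',(dp*1e3).round(1),'deg',dr.round(2),'units',(dp/.5).round(4),(dr/120).round(4),'q6',s['q'][5].round(1),'F',s['force'].round(1),'w',round(s['gripper_width'],4))
E
python3 -c "
from h import *
delta(.5585,.1932,.067,161.2)"
```

```text
clk 2.55 mm [   6.3   -2.1 -130.5] deg [-0.31  0.78 -1.01] units [ 0.0125 -0.0042 -0.261 ] [-0.0025  0.0065 -0.0084] q6 -57.8 F [ 0.1 -1.3  0.1] w 0.0302
```

```bash

python3 -m creep '[{"x":0.006,"y":-0.002,"z":-0.02,"wx":-0.0012,"wy":0.003,"wz":-0.004,"fingers":-0.3},{"x":0.006,"y":-0.002,"z":-0.03,"wx":-0.0012,"wy":0.003,"wz":-0.004,"fingers":-0.3},{"x":0,"y":0,"z":-0.04,"wx":0,"wy":0,"wz":0,"fingers":-0.3},{"x":0,"y":0,"z":-0.04,"wx":0,"wy":0,"wz":0,"fingers":-0.3},{"x":0,"y":0,"z":-0.04,"wx":0,"wy":0,"wz":0,"fingers":-0.3},{"x":0,"y":0,"z":-0.015,"wx":0,"wy":0,"wz":0,"fingers":-0.3},{"x":0,"y":0,"z":0,"wx":0,"wy":0,"wz":0,"fingers":-0.3},{"x":0,"y":0,"z":0,"wx":0,"wy":0,"wz":0,"fingers":-0.3}]' 
python3 -c "
from h import *
delta(.5585,.1932,.067,161.2)
d=cam('wrist'); cv2.imwrite('pics/w2.png',d['image'][:,:,::-1])"
```

```text
clock: 3.22
eef_pos: [0.5574, 0.1844, 0.0972]
ee_rot: [-179.8, -0.0, 160.1]
force: [1.0, -0.0, 0.4]
gripper_width: 0.0298
clk 3.22 mm [  1.1   8.8 -30.2] deg [ 0.14 -0.06  1.07] units [ 0.0022  0.0176 -0.0605] [ 0.0012 -0.0005  0.0089] q6 -56.7 F [ 1.  -0.   0.4] w 0.0298
```

View pics/w2.png

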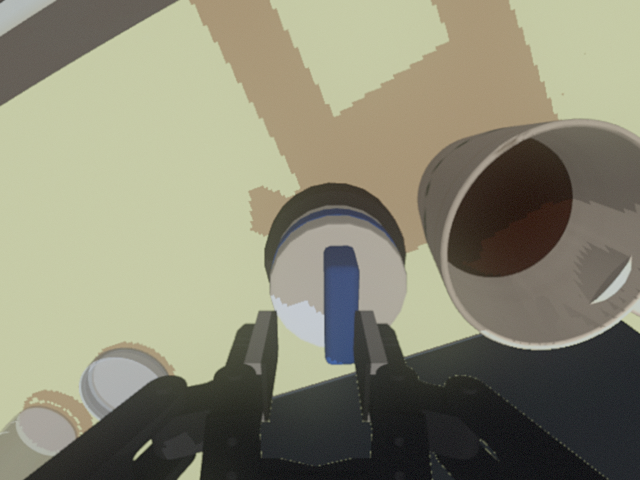

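```bash

python3 -m creep '[{"x":0.001,"y":0.009,"z":0,"wx":0.001,"wy":0,"wz":0.005,"fingers":-0.3},{"x":0.001,"y":0.008,"z":0,"wx":0,"wy":0,"wz":0.004,"fingers":-0.3},{"x":0,"y":0,"z":0,"wx":0,"wy":0,"wz":0,"fingers":-0.3},{"x":0,"y":0,"z":0,"wx":0,"wy":0,"wz":0,"fingers":-0.3},{"x":0,"y":0,"z":0,"wx":0,"wy":0,"wz":0,"fingers":-0.3},{"x":0,"y":0,"z":0,"wx":0,"wy":0,"wz":0,"fingers":-0.3},{"x":0,"y":0,"z":0,"wx":0,"wy":0,"wz":0,"fingers":-0.3},{"x":0,"y":0,"z":0,"wx":0,"wy":0,"wz":0,"fingers":-0.3}]' 
python3 -c "
from h import *
delta(.5585,.1932,.067,161.2)
d=cam('wrist'); cv2.imwrite('pics/w3.png',d['image'][:,:,::-1])
i=d['image'][200:400,240:420,::-1]; cv2.imwrite('pics/w3c.png',cv2.resize(i,None,fx=3,fy=3,interpolation=2))
delta(.5585,.1932,.067,161.2)"
```

```text
clock: 3.93
eef_pos: [0.5626, 0.1951, 0.104]
ee_rot: [179.7, 0.4, 161.3]
force: [-0.9, -0.4, -0.3]
gripper_width: 0.0297
clk 3.93 mm [ -4.1  -1.9 -37. ] deg [-0.14  0.51 -0.14] units [-0.0082 -0.0038 -0.074 ] [-0.0012  0.0042 -0.0011] q6 -57.2 F [-0.9 -0.4 -0.3] w 0.0297
clk 3.98 mm [ -4.1  -1.9 -37. ] deg [-0.14  0.51 -0.13] units [-0.0082 -0.0037 -0.074 ] [-0.0012  0.0042 -0.0011] q6 -57.2 F [0.3 0.2 0.3] w 0.0299
```

View pics/w3c.png

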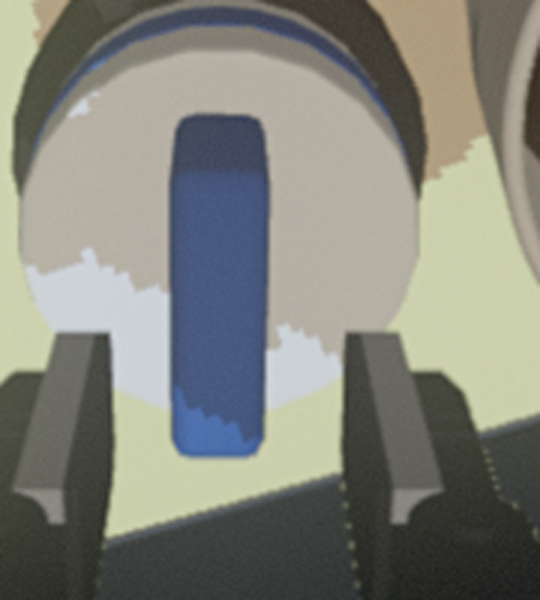

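```bash
python3 - <<'E'
from h import *
d=cam('wrist')
p=np.array([[171,172],[269,172],[171,458],[266,458]])-1; p=p/3+[240,200]
P=onz(d,p,.092); print(P.round(4), P.mean(0)); 
v=(P[0]+P[1]-P[2]-P[3])/2; w=(P[0]+P[2]-P[1]-P[3])/2
for a in(v,w): print(np.hypot(*a[:2]),np.degrees(np.arctan2(a[1],a[0])))
m=P.mean(0)
delta(m[0],m[1],.067,161)
print(d['s']['joint_velocities'])
E
```

```text
[[0.5356 0.1965 0.092 ]
 [0.5398 0.2089 0.092 ]
 [0.5778 0.1815 0.092 ]
 [0.5823 0.1947 0.092 ]] [0.55884562 0.19540386 0.092     ]
0.04477629422671706 160.9779067851814
0.013495952108915308 -108.76581977046938
clk 4.03 mm [ -3.7   0.4 -36.9] deg [-0.14  0.5  -0.33] units [-0.0074  0.0008 -0.0738] [-0.0011  0.0042 -0.0028] q6 -57.2 F [ 0.5 -0.1 -0. ] w 0.0296
[-0.10272348  0.16984176  0.11846288  0.09588589 -0.07599924  0.00427196]
```

```bash

python3 -m creep '[{"x":-0.001,"y":0,"z":-0.006,"wx":0,"wy":0.0005,"wz":0,"fingers":-0.3},{"x":-0.001,"y":0,"z":-0.006,"wx":0,"wy":0.0005,"wz":0,"fingers":-0.3},{"x":-0.001,"y":0,"z":-0.006,"wx":0,"wy":0.0005,"wz":0,"fingers":-0.3},{"x":-0.001,"y":0,"z":-0.006,"wx":0,"wy":0.0005,"wz":0,"fingers":-0.3},{"x":-0.001,"y":0,"z":-0.006,"wx":0,"wy":0.0005,"wz":0,"fingers":-0.3},{"x":-0.001,"y":0,"z":-0.006,"wx":0,"wy":0.0005,"wz":0,"fingers":-0.3},{"x":-0.001,"y":0,"z":-0.006,"wx":0,"wy":0.0005,"wz":0,"fingers":-0.3},{"x":-0.001,"y":0,"z":-0.006,"wx":0,"wy":0.0005,"wz":0,"fingers":-0.3}]' 
python3 -c "
from h import *
delta(.5588,.1950,.067,161)"
```

```text
clock: 4.7
eef_pos: [0.5577, 0.1947, 0.077]
ee_rot: [179.9, -0.1, 161.3]
force: [0.5, 0.5, 0.5]
gripper_width: 0.0299
clk 4.7 mm [  1.1   0.3 -10. ] deg [-0.12 -0.08 -0.31] units [ 0.0022  0.0006 -0.0199] [-0.001  -0.0007 -0.0026] q6 -57.2 F [0.5 0.5 0.5] w 0.0299
```

```bash

python3 -m creep '[{"x":0.0005,"y":0,"z":-0.0045,"wx":0,"wy":0,"wz":0,"fingers":-0.3},{"x":0.0005,"y":0,"z":-0.0045,"wx":0,"wy":0,"wz":0,"fingers":-0.3},{"x":0.0005,"y":0,"z":-0.0045,"wx":0,"wy":0,"wz":0,"fingers":-0.3},{"x":0.0005,"y":0,"z":-0.0045,"wx":0,"wy":0,"wz":0,"fingers":-0.3},{"x":0,"y":0,"z":0,"wx":0,"wy":0,"wz":0,"fingers":-0.6},{"x":0,"y":0,"z":0,"wx":0,"wy":0,"wz":0,"fingers":-0.6},{"x":0,"y":0,"z":0,"wx":0,"wy":0,"wz":0,"fingers":-1},{"x":0,"y":0,"z":0,"wx":0,"wy":0,"wz":0,"fingers":-1}]' 60
python3 -c "
from h import *
delta(.5588,.1950,.067,161)"
```

```text
clock: 5.37
eef_pos: [0.5582, 0.1946, 0.0658]
ee_rot: [180.0, -0.2, 161.3]
force: [-0.3, -0.7, -1.2]
gripper_width: 0.0129
clk 5.37 mm [0.6 0.4 1.2] deg [-0.1  -0.18 -0.31] units [0.0012 0.0008 0.0024] [-0.0009 -0.0015 -0.0026] q6 -57.2 F [-0.3 -0.7 -1.2] w 0.0129
```

```bash

python3 -m creep '[{"x":0,"y":0,"z":0.001,"wx":0,"wy":0,"wz":0,"fingers":-1},{"x":0,"y":0,"z":0.005,"wx":0,"wy":0,"wz":0,"fingers":-1},{"x":0,"y":0,"z":0.02,"wx":0,"wy":0,"wz":0,"fingers":-1},{"x":0,"y":0,"z":0.03,"wx":0,"wy":0,"wz":0,"fingers":-1},{"x":0,"y":0,"z":0.03,"wx":0,"wy":0,"wz":0,"fingers":-1},{"x":0,"y":0,"z":0.03,"wx":0,"wy":0,"wz":0,"fingers":-1},{"x":0,"y":0,"z":0.03,"wx":0,"wy":0,"wz":0,"fingers":-1},{"x":0,"y":0,"z":0.02,"wx":0,"wy":0,"wz":0,"fingers":-1}]' 80
python3 -c "
from h import *
delta(.4691,-.0847,.15,164)
d=cam('side'); cv2.imwrite('pics/s4.png',cv2.resize(d['image'][100:380,250:430,::-1],None,fx=2,fy=2))
delta(.4691,-.0847,.15,164)"
```

```text
clock: 6.03
eef_pos: [0.5559, 0.1937, 0.1523]
ee_rot: [-179.9, -0.4, 161.3]
force: [-0.5, 1.1, -1.2]
gripper_width: 0.0127
clk 6.03 mm [ -86.8 -278.4   -2.3] deg [-0.   -0.43  2.7 ] units [-0.1736 -0.5568 -0.0047] [-0.     -0.0036  0.0225] q6 -57.2 F [-0.5  1.1 -1.2] w 0.0127
clk 6.08 mm [ -88.1 -278.7   -4.7] deg [-0.06 -0.24  2.7 ] units [-0.1761 -0.5574 -0.0094] [-0.0005 -0.002   0.0225] q6 -57.2 F [1.7 0.9 1.1] w 0.0128
```

View pics/s4.png

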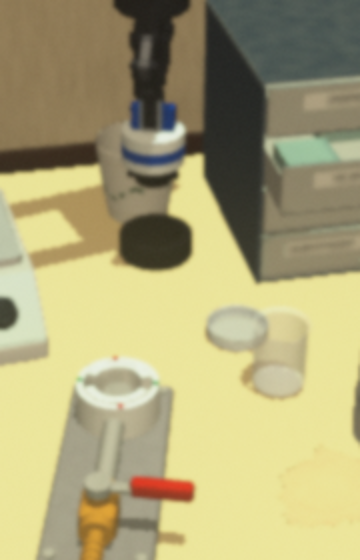

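```bash

python3 -m creep '[{"x":-0.008,"y":-0.025,"z":0.001,"wx":0,"wy":0,"wz":0.0025,"fingers":-1},{"x":-0.016,"y":-0.05,"z":0.001,"wx":0,"wy":-0.0004,"wz":0.0025,"fingers":-1},{"x":-0.016,"y":-0.05,"z":0,"wx":0,"wy":-0.0004,"wz":0.0025,"fingers":-1},{"x":-0.016,"y":-0.05,"z":0,"wx":0,"wy":-0.0004,"wz":0.0025,"fingers":-1},{"x":-0.016,"y":-0.05,"z":0,"wx":0,"wy":-0.0004,"wz":0.0025,"fingers":-1},{"x":-0.016,"y":-0.05,"z":0,"wx":0,"wy":0,"wz":0.0025,"fingers":-1},{"x":-0.016,"y":-0.05,"z":0,"wx":0,"wy":0,"wz":0.0025,"fingers":-1},{"x":-0.008,"y":-0.025,"z":0,"wx":0,"wy":0,"wz":0.0025,"fingers":-1}]'
python3 -c "
from h import *
delta(.4691,-.0847,.15,164)
d=cam('wrist'); cv2.imwrite('pics/w5.png',d['image'][:,:,::-1])
delta(.4691,-.0847,.15,164)"
```

```text
clock: 6.75
eef_pos: [0.4992, 0.0164, 0.1582]
ee_rot: [179.8, 0.2, 164.2]
force: [-0.9, -0.2, -1.6]
gripper_width: 0.0127
clk 6.75 mm [ -30.1 -101.1   -8.2] deg [-0.18  0.25 -0.19] units [-0.0602 -0.2022 -0.0164] [-0.0015  0.0021 -0.0016] q6 -78.4 F [-0.9 -0.2 -1.6] w 0.0127
clk 6.8 mm [-29.8 -99.8  -8.1] deg [-0.13  0.22 -0.17] units [-0.0596 -0.1996 -0.0162] [-0.0011  0.0018 -0.0014] q6 -78.5 F [ 1.1 -2.1 -1.7] w 0.013
```

View pics/w5.png

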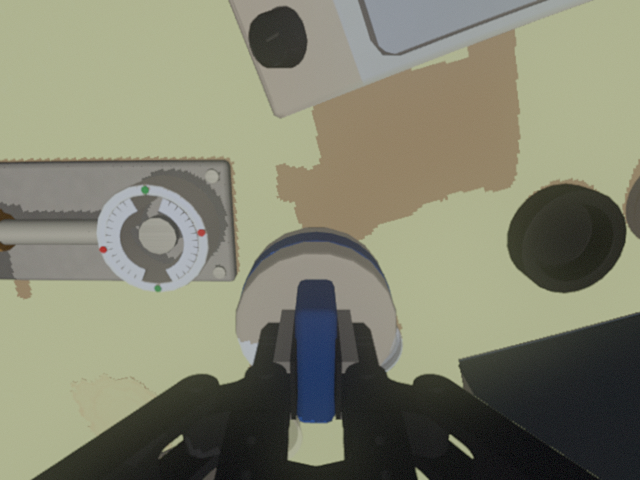

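```bash
python3 - <<'E'
from h import *
d=cam('wrist'); I=d['image'].astype(int); r,g,b=I[...,0],I[...,1],I[...,2]
m=np.zeros(r.shape,bool); m[170:305,85:220]=1
G=[np.array(c) for s,c,k in blob(d,m&(g>r+35)&(g>b+25))]; Rd=[np.array(c) for s,c,k in blob(d,m&(r>g+60)&(r>b+60))]
print(G,Rd)
A=onz(d,G,.05);B=onz(d,Rd,.05); print(A,A.mean(0),B,B.mean(0)); 
print(np.degrees(np.arctan2(*(A[1]-A[0])[1::-1])),np.hypot(*(A[1]-A[0])[:2]))
i=d['image'][220:440,220:410,::-1]; cv2.imwrite('pics/w5c.png',cv2.resize(i,None,fx=2.7,fy=2.7,interpolation=2))
delta(*A.mean(0)[:2],.15,164)
E
```

```text
[array([146.8, 189.4]), array([159.6, 288.3])] [array([202.9, 232.3]), array([104.9, 249.3])]
[[ 0.4370771  -0.07568445  0.05      ]
 [ 0.50181254 -0.09427364  0.05      ]] [ 0.46944482 -0.08497905  0.05      ] [[ 0.47290567 -0.0517426   0.05      ]
 [ 0.46596777 -0.11848675  0.05      ]] [ 0.46943672 -0.08511468  0.05      ]
-16.021753959320367 0.06735158698354764
clk 6.85 mm [ -30.1 -101.7   -8.3] deg [-0.19  0.26 -0.09] units [-0.0602 -0.2034 -0.0165] [-0.0016  0.0022 -0.0007] q6 -78.2 F [ 0.4  0.5 -1.8] w 0.0128
```

View pics/w5c.png

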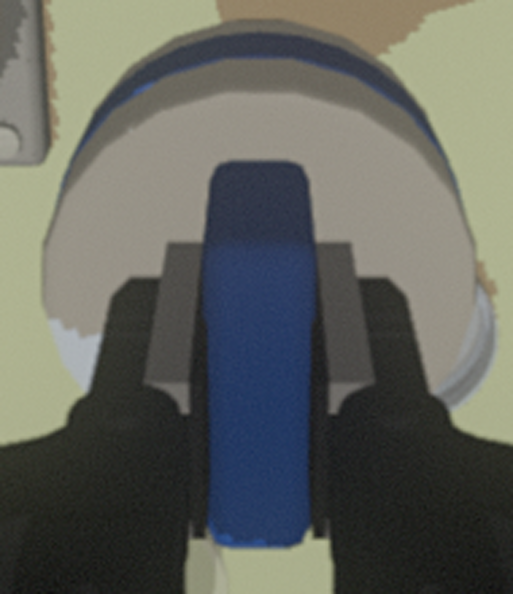

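```bash
cat >>h.py <<'E'
def wp(d,p,dz=.0262):
    P=onz(d,p,d['s']['eef_pos'][2]+dz); m=P.mean(0); s=d['s']
    v=(P[0]+P[1]-P[2]-P[3])/2; y=np.radians(s['ee_rot'][2]); o=m-s['eef_pos']
    print('wing ctr',m.round(4),'len',np.hypot(*v[:2]).round(4),np.hypot(*(P[0]-P[1])[:2]).round(4),np.hypot(*(P[2]-P[3])[:2]).round(4),'dir',np.degrees(np.arctan2(v[1],v[0])).round(2),'yaw',s['ee_rot'][2],'off along/across',(o[:2]@[np.cos(y),np.sin(y)]).round(4),(o[:2]@[-np.sin(y),np.cos(y)]).round(4))
E
python3 - <<'E'
from h import *
d=cam('wrist')
wp(d,(np.array([[204,243],[316,243],[205,548],[312,548]])-.85)/2.7+[220,220])
E
```

```text
wing ctr [0.4996 0.0169 0.1845] len 0.0453 0.0131 0.0141 dir 163.91 yaw 164.08654075013794 off along/across -0.0 -0.0002
```

```bash

python3 -m creep '[{"x":-0.004,"y":-0.013,"z":-0.002,"wx":0,"wy":0.0005,"wz":0,"fingers":-1},{"x":-0.008,"y":-0.028,"z":-0.004,"wx":-0.0005,"wy":0.0005,"wz":0,"fingers":-1},{"x":-0.01,"y":-0.034,"z":-0.004,"wx":-0.0005,"wy":0.0005,"wz":0,"fingers":-1},{"x":-0.01,"y":-0.034,"z":-0.004,"wx":0,"wy":0,"wz":0,"fingers":-1},{"x":-0.01,"y":-0.034,"z":-0.004,"wx":0,"wy":0,"wz":0,"fingers":-1},{"x":-0.01,"y":-0.034,"z":-0.004,"wx":0,"wy":0,"wz":0,"fingers":-1},{"x":-0.006,"y":-0.02,"z":-0.004,"wx":0,"wy":0,"wz":0,"fingers":-1},{"x":-0.002,"y":-0.006,"z":-0.004,"wx":0,"wy":0,"wz":0,"fingers":-1}]'
python3 -c "
from h import *
delta(.4694,-.0850,.125,164)"
```

```text
clock: 7.57
eef_pos: [0.4708, -0.0817, 0.1427]
ee_rot: [179.7, 0.1, 164.7]
force: [-0.3, -0.3, -1.5]
gripper_width: 0.0123
clk 7.57 mm [ -1.4  -3.3 -17.7] deg [-0.24  0.16 -0.68] units [-0.0028 -0.0066 -0.0354] [-0.002   0.0013 -0.0057] q6 -90.9 F [-0.3 -0.3 -1.5] w 0.0123
```

```bash

python3 -m creep '[{"x":-0.0003,"y":-0.001,"z":-0.004,"wx":-0.0003,"wy":0.0002,"wz":-0.0007,"fingers":-1},{"x":-0.0003,"y":-0.001,"z":-0.004,"wx":-0.0003,"wy":0.0002,"wz":-0.0007,"fingers":-1},{"x":-0.0003,"y":-0.0008,"z":-0.004,"wx":-0.0003,"wy":0.0002,"wz":-0.0007,"fingers":-1},{"x":-0.0003,"y":-0.0008,"z":-0.004,"wx":-0.0003,"wy":0.0002,"wz":-0.0007,"fingers":-1},{"x":-0.0003,"y":-0.0008,"z":-0.004,"wx":-0.0003,"wy":0.0002,"wz":-0.0007,"fingers":-1},{"x":-0.0003,"y":-0.0008,"z":-0.004,"wx":-0.0003,"wy":0.0002,"wz":-0.0007,"fingers":-1},{"x":-0.0003,"y":-0.0008,"z":-0.004,"wx":-0.0003,"wy":0,"wz":-0.0007,"fingers":-1},{"x":-0.0003,"y":-0.0005,"z":-0.004,"wx":0,"wy":0,"wz":-0.0007,"fingers":-1}]'
python3 -c "
from h import *
delta(.4694,-.0850,.104,164)
d=cam('side'); cv2.imwrite('pics/s6.png',cv2.resize(d['image'][220:340,240:400,::-1],None,fx=4,fy=4,interpolation=2))
d=cam('wrist'); cv2.imwrite('pics/w6.png',d['image'][:,:,::-1])
delta(.4694,-.0850,.104,164)"
```

```text
clock: 8.23
eef_pos: [0.4707, -0.0817, 0.1248]
ee_rot: [180.0, -0.0, 164.1]
force: [0.3, -0.2, -1.2]
gripper_width: 0.0126
clk 8.23 mm [ -1.3  -3.3 -20.8] deg [-0.05  0.   -0.11] units [-0.0025 -0.0065 -0.0416] [-0.0004  0.     -0.001 ] q6 -90.2 F [ 0.3 -0.2 -1.2] w 0.0126
clk 8.33 mm [ -0.9  -3.2 -20.5] deg [-0.06 -0.04 -0.1 ] units [-0.0018 -0.0065 -0.041 ] [-0.0005 -0.0004 -0.0009] q6 -90.2 F [-0.7  0.8 -2.1] w 0.0125
```

View pics/s6.png

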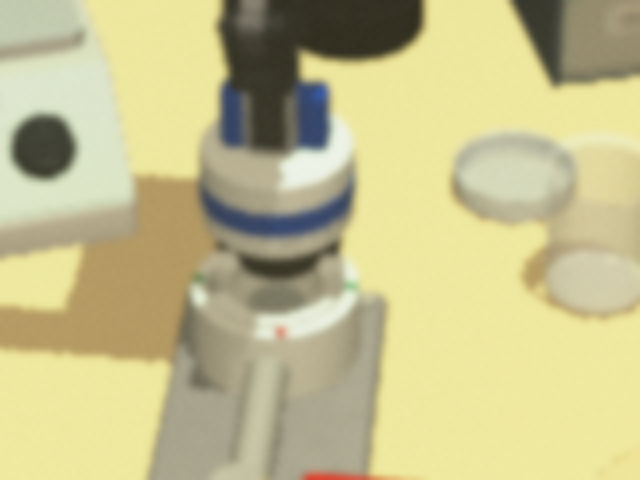

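View pics/w6.png

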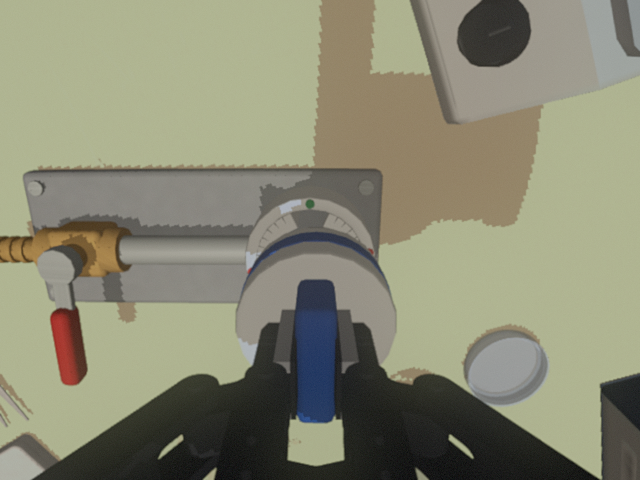

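```bash

python3 -m creep '[{"x":-0.002,"y":-0.006,"z":0,"wx":0,"wy":0,"wz":0,"fingers":-1},{"x":0,"y":0,"z":-0.002,"wx":0,"wy":0,"wz":0,"fingers":-1},{"x":0,"y":0,"z":-0.002,"wx":0,"wy":0,"wz":0,"fingers":-1},{"x":0,"y":0,"z":-0.002,"wx":0,"wy":0,"wz":0,"fingers":-1},{"x":0,"y":0,"z":-0.002,"wx":0,"wy":0,"wz":0,"fingers":-1},{"x":0,"y":0,"z":-0.002,"wx":0,"wy":0,"wz":0,"fingers":-1},{"x":0,"y":0,"z":0,"wx":0,"wy":0,"wz":0,"fingers":-1},{"x":0,"y":0,"z":0,"wx":0,"wy":0,"wz":0,"fingers":-1}]'
python3 -c "
from h import *
delta(.4694,-.0850,.104,164)"
```

```text
clock: 9.0
eef_pos: [0.4695, -0.0855, 0.1195]
ee_rot: [179.9, -0.0, 164.1]
force: [-0.5, 0.3, -1.1]
gripper_width: 0.0123
clk 9.0 mm [ -0.1   0.5 -15.5] deg [-0.05  0.01 -0.07] units [-0.0001  0.0009 -0.031 ] [-0.0004  0.0001 -0.0006] q6 -90.6 F [-0.5  0.3 -1.1] w 0.0123
```

```bash

python3 -m creep '[{"x":0,"y":0,"z":-0.003,"wx":0,"wy":0,"wz":0,"fingers":-1},{"x":0,"y":0,"z":-0.003,"wx":0,"wy":0,"wz":0,"fingers":-1},{"x":0,"y":0,"z":-0.003,"wx":0,"wy":0,"wz":0,"fingers":-1},{"x":0,"y":0,"z":-0.003,"wx":0,"wy":0,"wz":0,"fingers":-1},{"x":0,"y":0,"z":-0.003,"wx":0,"wy":0,"wz":0,"fingers":-1},{"x":0,"y":0,"z":-0.003,"wx":0,"wy":0,"wz":0,"fingers":-1},{"x":0,"y":0,"z":-0.003,"wx":0,"wy":0,"wz":0,"fingers":-1},{"x":0,"y":0,"z":-0.003,"wx":0,"wy":0,"wz":0,"fingers":-1}]' 100
python3 -c "
from h import *
delta(.4694,-.0850,.0918,164)"
```

```text
clock: 9.67
eef_pos: [0.4696, -0.0854, 0.1065]
ee_rot: [179.9, 0.0, 164.1]
force: [1.1, 0.1, -0.5]
gripper_width: 0.0121
clk 9.67 mm [ -0.2   0.4 -14.7] deg [-0.05  0.03 -0.08] units [-0.0004  0.0008 -0.0294] [-0.0004  0.0003 -0.0007] q6 -90.6 F [ 1.1  0.1 -0.5] w 0.0121
```

```bash

python3 -m creep '[{"x":0,"y":0,"z":-0.003,"wx":0,"wy":0,"wz":0,"fingers":-1},{"x":0,"y":0,"z":-0.003,"wx":0,"wy":0,"wz":0,"fingers":-1},{"x":0,"y":0,"z":-0.003,"wx":0,"wy":0,"wz":0,"fingers":-1},{"x":0,"y":0,"z":-0.003,"wx":0,"wy":0,"wz":0,"fingers":-1},{"x":0,"y":0,"z":-0.003,"wx":0,"wy":0,"wz":0,"fingers":-1},{"x":0,"y":0,"z":-0.003,"wx":0,"wy":0,"wz":0,"fingers":-1},{"x":0,"y":0,"z":-0.003,"wx":0,"wy":0,"wz":0,"fingers":-1},{"x":0,"y":0,"z":-0.003,"wx":0,"wy":0,"wz":0,"fingers":-1}]' 
python3 -c "
from h import *
delta(.4694,-.0850,.0918,164)"
```

```text
clock: 10.33
eef_pos: [0.47, -0.0855, 0.0954]
ee_rot: [180.0, 0.0, 164.1]
force: [-2.9, 0.8, 6.5]
gripper_width: 0.0121
clk 10.33 mm [-0.6  0.5 -3.6] deg [-0.03  0.05 -0.09] units [-0.0011  0.0009 -0.0073] [-0.0003  0.0004 -0.0008] q6 -90.6 F [-2.9  0.8  6.5] w 0.0121
```

```bash

python3 -m creep '[{"x":-0.001,"y":0.001,"z":-0.003,"wx":0,"wy":0,"wz":0,"fingers":-1},{"x":0,"y":0,"z":-0.003,"wx":0,"wy":0,"wz":0,"fingers":-1},{"x":0,"y":0,"z":-0.002,"wx":0,"wy":0,"wz":0,"fingers":-1},{"x":0,"y":0,"z":0,"wx":0,"wy":0,"wz":0,"fingers":-1},{"x":0,"y":0,"z":0,"wx":0,"wy":0,"wz":0,"fingers":-1},{"x":0,"y":0,"z":0,"wx":0,"wy":0,"wz":0,"fingers":-1},{"x":0,"y":0,"z":0,"wx":0,"wy":0,"wz":0,"fingers":-1},{"x":0,"y":0,"z":0,"wx":0,"wy":0,"wz":0,"fingers":-1}]' 
python3 -c "
from h import *
delta(.4694,-.0850,.0918,164)
d=cam('side'); cv2.imwrite('pics/s7.png',cv2.resize(d['image'][220:340,240:400,::-1],None,fx=4,fy=4,interpolation=2))
"
```

```text
clock: 11.0
eef_pos: [0.47, -0.0854, 0.0945]
ee_rot: [180.0, 0.1, 164.1]
force: [-3.2, 1.6, 7.0]
gripper_width: 0.0122
clk 11.0 mm [-0.6  0.4 -2.7] deg [ 0.02  0.08 -0.11] units [-0.0012  0.0008 -0.0053] [ 0.0002  0.0007 -0.0009] q6 -90.6 F [-3.2  1.6  7. ] w 0.0122
```

View pics/s7.png

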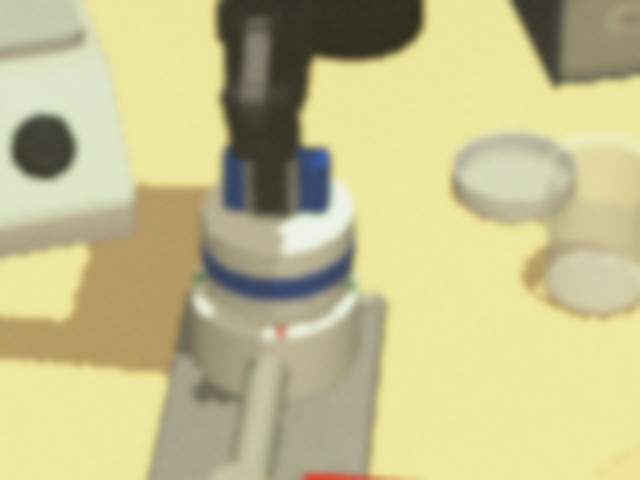

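```bash

python3 -m creep '[{"x":-0.001,"y":0.0008,"z":-0.003,"wx":0,"wy":0,"wz":0,"fingers":-1},{"x":-0.0005,"y":0.0004,"z":-0.003,"wx":0,"wy":0,"wz":0,"fingers":-1},{"x":0,"y":0,"z":-0.002,"wx":0,"wy":0,"wz":0,"fingers":-1},{"x":0,"y":0,"z":-0.0015,"wx":0,"wy":0,"wz":0,"fingers":-1},{"x":0,"y":0,"z":-0.001,"wx":0,"wy":0,"wz":0,"fingers":-1},{"x":0,"y":0,"z":-0.001,"wx":0,"wy":0,"wz":0,"fingers":-1},{"x":0,"y":0,"z":-0.001,"wx":0,"wy":0,"wz":0,"fingers":-1},{"x":0,"y":0,"z":-0.001,"wx":0,"wy":0,"wz":0,"fingers":-1}]' 
python3 -c "
from h import *
delta(.4694,-.0850,.0918,164)
"
```

```text
clock: 11.72
eef_pos: [0.47, -0.0853, 0.0918]
ee_rot: [-180.0, 0.2, 164.1]
force: [-4.8, 1.3, 8.4]
gripper_width: 0.0121
clk 11.72 mm [-0.6  0.3  0. ] deg [ 0.09  0.15 -0.12] units [-0.0011  0.0007  0.    ] [ 0.0007  0.0012 -0.001 ] q6 -90.5 F [-4.8  1.3  8.4] w 0.0121
```

```bash

python3 -m creep '[{"x":-0.001,"y":0,"z":-0.001,"wx":0,"wy":0.0004,"wz":-0.01,"fingers":-1},{"x":-0.0005,"y":0,"z":-0.001,"wx":0,"wy":0.0004,"wz":-0.02,"fingers":-1},{"x":0,"y":0,"z":-0.001,"wx":0,"wy":0,"wz":-0.025,"fingers":-1},{"x":0,"y":0,"z":-0.001,"wx":0,"wy":0,"wz":-0.025,"fingers":-1},{"x":0,"y":0,"z":-0.001,"wx":0,"wy":0,"wz":-0.025,"fingers":-1},{"x":0,"y":0,"z":-0.001,"wx":0,"wy":0,"wz":-0.025,"fingers":-1},{"x":0,"y":0,"z":-0.001,"wx":0,"wy":0,"wz":-0.025,"fingers":-1},{"x":0,"y":0,"z":-0.001,"wx":0,"wy":0,"wz":-0.015,"fingers":-1}]' 
python3 -c "
from h import *
delta(.4694,-.0850,.0918,164)
print(ctrl.observe()['torque'])
d=cam('wrist'); cv2.imwrite('pics/w8.png',d['image'][:,:,::-1])
"
```

```text
clock: 12.38
eef_pos: [0.4706, -0.0848, 0.0922]
ee_rot: [-180.0, 0.2, 142.9]
force: [-4.2, 1.3, 8.2]
gripper_width: 0.012
clk 12.38 mm [-1.2 -0.2 -0.4] deg [ 0.09  0.16 21.1 ] units [-0.0023 -0.0004 -0.0008] [0.0008 0.0014 0.1759] q6 -69.2 F [-4.2  1.3  8.2] w 0.012
[0.30087588 1.02153675 0.04465923]
```

View pics/w8.png

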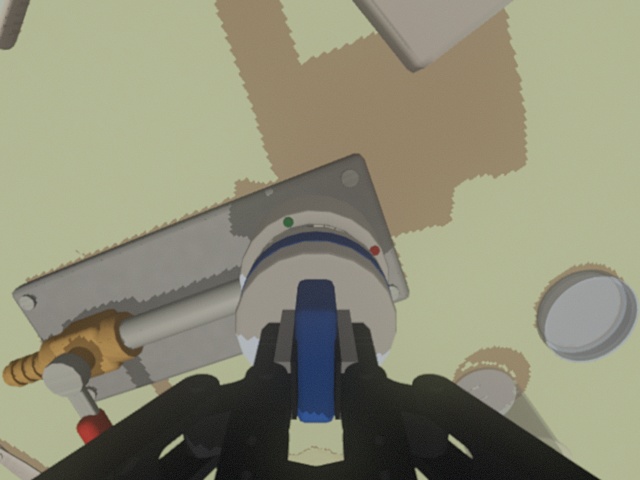

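```bash

python3 -m creep '[{"x":-0.0015,"y":0,"z":-0.0013,"wx":0,"wy":0,"wz":-0.025,"fingers":-1},{"x":-0.001,"y":0,"z":-0.0013,"wx":0,"wy":0,"wz":-0.035,"fingers":-1},{"x":-0.001,"y":0,"z":-0.0013,"wx":0,"wy":0,"wz":-0.035,"fingers":-1},{"x":-0.001,"y":0,"z":-0.0013,"wx":0,"wy":0,"wz":-0.035,"fingers":-1},{"x":-0.001,"y":0,"z":-0.0013,"wx":0,"wy":0,"wz":-0.035,"fingers":-1},{"x":-0.001,"y":0,"z":-0.0013,"wx":0,"wy":0,"wz":-0.035,"fingers":-1},{"x":-0.001,"y":0,"z":-0.0013,"wx":0,"wy":0,"wz":-0.035,"fingers":-1},{"x":-0.001,"y":0,"z":-0.0013,"wx":0,"wy":0,"wz":-0.02,"fingers":-1}]' 
python3 -c "
from h import *
delta(.4694,-.0850,.0918,82)
print(ctrl.observe()['torque'])
"
```

```text
clock: 13.1
eef_pos: [0.4705, -0.0844, 0.0928]
ee_rot: [179.6, 0.5, 110.8]
force: [-3.3, 2.0, 7.4]
gripper_width: 0.0125
clk 13.1 mm [-1.1 -0.6 -1. ] deg [  0.43   0.48 -28.84] units [-0.0022 -0.0013 -0.0019] [ 0.0036  0.004  -0.2403] q6 -37.0 F [-3.3  2.   7.4] w 0.0125
[0.35674187 0.70630523 0.04000789]
```

```bash

python3 -m creep '[{"x":-0.0015,"y":-0.001,"z":-0.002,"wx":0.001,"wy":0.001,"wz":-0.025,"fingers":-1},{"x":-0.0015,"y":-0.001,"z":-0.002,"wx":0.001,"wy":0.001,"wz":-0.03,"fingers":-1},{"x":-0.001,"y":0,"z":-0.0018,"wx":0.001,"wy":0.001,"wz":-0.03,"fingers":-1},{"x":-0.001,"y":0,"z":-0.0015,"wx":0,"wy":0,"wz":-0.03,"fingers":-1},{"x":-0.001,"y":0,"z":-0.0015,"wx":0,"wy":0,"wz":-0.03,"fingers":-1},{"x":-0.001,"y":0,"z":-0.0015,"wx":0,"wy":0,"wz":-0.03,"fingers":-1},{"x":-0.001,"y":0,"z":-0.0015,"wx":0,"wy":0,"wz":-0.03,"fingers":-1},{"x":-0.001,"y":0,"z":-0.0015,"wx":0,"wy":0,"wz":-0.03,"fingers":-1}]' 
python3 -c "
from h import *
delta(.4694,-.0850,.0918,82)
print(ctrl.observe()['torque'])
"
```

```text
clock: 13.77
eef_pos: [0.4702, -0.0842, 0.0922]
ee_rot: [179.3, 0.0, 81.3]
force: [-7.5, 3.8, 13.0]
gripper_width: 0.0121
clk 13.77 mm [-0.8 -0.8 -0.4] deg [0.11 0.68 0.66] units [-0.0017 -0.0016 -0.0008] [0.0009 0.0056 0.0055] q6 -7.7 F [-7.5  3.8 13. ] w 0.0121
[0.79730694 1.85102353 0.32643211]
```

```bash

python3 -m creep '[{"x":0,"y":0,"z":0.001,"wx":0,"wy":0.002,"wz":-0.004,"fingers":-1},{"x":0,"y":0,"z":0.0015,"wx":0,"wy":0.002,"wz":-0.004,"fingers":-1},{"x":0,"y":0,"z":0.0015,"wx":0,"wy":0.001,"wz":-0.002,"fingers":-1},{"x":0,"y":0,"z":0.0015,"wx":0,"wy":0,"wz":-0.002,"fingers":-1},{"x":0,"y":0,"z":0.0015,"wx":0,"wy":0,"wz":0,"fingers":-1},{"x":0,"y":0,"z":0.001,"wx":0,"wy":0,"wz":0,"fingers":-1},{"x":0,"y":0,"z":0,"wx":0,"wy":0,"wz":0,"fingers":-1},{"x":0,"y":0,"z":0,"wx":0,"wy":0,"wz":0,"fingers":-1}]' 
python3 -c "
from h import *
delta(.4694,-.0850,.0978,82)
print(ctrl.observe()['torque'])
d=cam('wrist'); cv2.imwrite('pics/w9.png',d['image'][:,:,::-1])
"
```

```text
clock: 14.43
eef_pos: [0.4697, -0.0837, 0.0966]
ee_rot: [-180.0, 0.1, 79.7]
force: [-3.3, 1.6, 4.6]
gripper_width: 0.0122
clk 14.43 mm [-0.3 -1.3  1.2] deg [ 0.09 -0.02  2.32] units [-0.0006 -0.0026  0.0023] [ 0.0007 -0.0002  0.0193] q6 -5.8 F [-3.3  1.6  4.6] w 0.0122
[0.24158244 0.60476959 0.06944691]
```

View pics/w9.png

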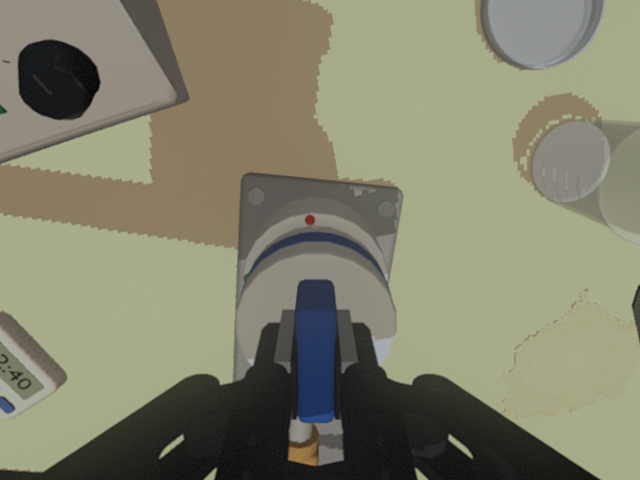

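```bash

python3 -m creep '[{"x":0,"y":-0.001,"z":0.0015,"wx":0,"wy":0,"wz":0,"fingers":-1},{"x":0,"y":-0.001,"z":0.002,"wx":0,"wy":0,"wz":0,"fingers":-1},{"x":0,"y":0,"z":0.002,"wx":0,"wy":0,"wz":0,"fingers":-1},{"x":0,"y":0,"z":0.002,"wx":0,"wy":0,"wz":0,"fingers":-1},{"x":0,"y":0,"z":0.002,"wx":0,"wy":0,"wz":0,"fingers":-1},{"x":0,"y":0,"z":0.002,"wx":0,"wy":0,"wz":0,"fingers":-1},{"x":0,"y":0,"z":0.002,"wx":0,"wy":0,"wz":0,"fingers":-1},{"x":0,"y":0,"z":0.002,"wx":0,"wy":0,"wz":0,"fingers":-1}]' 
python3 -c "
from h import *
delta(.4694,-.0850,.0978,82)
print(ctrl.observe()['torque'])
"
```

```text
clock: 15.15
eef_pos: [0.4692, -0.0839, 0.0979]
ee_rot: [-180.0, -0.0, 79.7]
force: [5.8, -0.8, -13.3]
gripper_width: 0.0121
clk 15.15 mm [ 0.2 -1.1 -0.1] deg [-0.03 -0.02  2.34] units [ 0.0005 -0.0022 -0.0003] [-0.0003 -0.0002  0.0195] q6 -6.0 F [  5.8  -0.8 -13.3] w 0.0121
[ 0.04066238 -1.22341319  0.15048159]
```

```bash

python3 -m creep '[{"x":0,"y":0,"z":-0.001,"wx":0,"wy":0,"wz":0,"fingers":-1},{"x":0,"y":0,"z":0,"wx":0,"wy":0,"wz":0,"fingers":-1},{"x":0,"y":0,"z":0,"wx":0,"wy":0,"wz":0,"fingers":-1},{"x":0,"y":0,"z":0,"wx":0,"wy":0,"wz":0,"fingers":-0.3},{"x":0,"y":0,"z":0,"wx":0,"wy":0,"wz":0,"fingers":-0.3},{"x":0,"y":0,"z":0,"wx":0,"wy":0,"wz":0,"fingers":-0.3},{"x":0,"y":0,"z":0,"wx":0,"wy":0,"wz":0,"fingers":-0.3},{"x":0,"y":0,"z":0,"wx":0,"wy":0,"wz":0,"fingers":-0.3}]' 
python3 -m creep '[{"x":0,"y":0,"z":0.01,"wx":0,"wy":0,"wz":0,"fingers":-0.3},{"x":0,"y":0,"z":0.02,"wx":0,"wy":0,"wz":0,"fingers":-0.3},{"x":0,"y":0,"z":0.03,"wx":0,"wy":0,"wz":0,"fingers":-0.3},{"x":0,"y":0,"z":0.03,"wx":0,"wy":0,"wz":0,"fingers":-0.3},{"x":0,"y":0,"z":0.03,"wx":0,"wy":0,"wz":0,"fingers":-0.3},{"x":0,"y":0,"z":0.03,"wx":0,"wy":0,"wz":0,"fingers":-0.3},{"x":0,"y":0,"z":0.03,"wx":0,"wy":0,"wz":0,"fingers":-0.3},{"x":0,"y":0,"z":0.02,"wx":0,"wy":0,"wz":0,"fingers":-0.3}]' 
python3 -c "
from h import *
d=cam('wrist'); cv2.imwrite('pics/w10.png',d['image'][:,:,::-1])
d=cam('side'); cv2.imwrite('pics/s10.png',cv2.resize(d['image'][220:400,240:400,::-1],None,fx=3,fy=3,interpolation=2))
"
```

```text
clock: 15.82
eef_pos: [0.4701, -0.085, 0.0992]
ee_rot: [179.9, 0.1, 79.6]
force: [0.0, 1.4, -0.3]
gripper_width: 0.03
clock: 16.48
eef_pos: [0.4684, -0.0847, 0.207]
ee_rot: [-180.0, 0.1, 79.6]
force: [0.9, -0.8, 0.1]
gripper_width: 0.0296
```

View pics/w10.png

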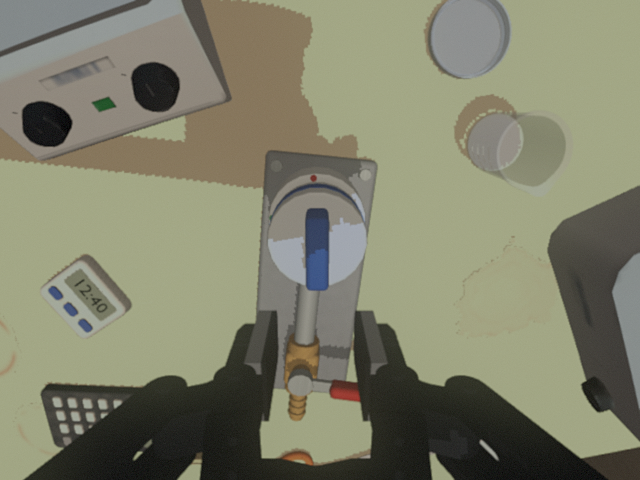

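View pics/s10.png

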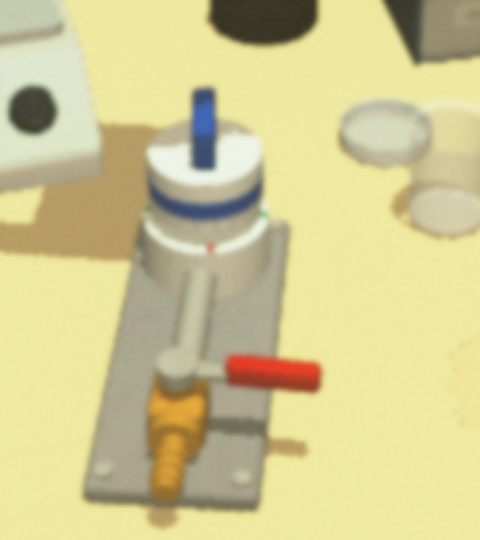

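```bash

python3 -m creep '[{"x":0.003,"y":-0.015,"z":0,"wx":0,"wy":0,"wz":0,"fingers":-1},{"x":0.006,"y":-0.035,"z":0,"wx":0,"wy":0,"wz":0,"fingers":-1},{"x":0.006,"y":-0.04,"z":0,"wx":0,"wy":0,"wz":0,"fingers":-1},{"x":0.006,"y":-0.04,"z":0,"wx":0,"wy":0,"wz":0,"fingers":-1},{"x":0.006,"y":-0.04,"z":0,"wx":0,"wy":0,"wz":0,"fingers":-1},{"x":0.006,"y":-0.04,"z":0,"wx":0,"wy":0,"wz":0,"fingers":-1},{"x":0.006,"y":-0.03,"z":-0.01,"wx":0,"wy":0,"wz":0,"fingers":-1},{"x":0.003,"y":-0.01,"z":-0.01,"wx":0,"wy":0,"wz":0,"fingers":-1}]' 
python3 -c "
from h import *
delta(.4906,-.2108,.056,79.6)
d=cam('wrist'); cv2.imwrite('pics/w11.png',d['image'][:,:,::-1])
delta(.4906,-.2108,.056,79.6)
"
```

```text
clock: 17.25
eef_pos: [0.4881, -0.2161, 0.1906]
ee_rot: [-179.7, 0.0, 79.9]
force: [-1.0, 0.5, -0.8]
gripper_width: -0.0
clk 17.25 mm [   2.5    5.3 -134.6] deg [-0.04 -0.26 -0.27] units [ 0.0051  0.0105 -0.2691] [-0.0004 -0.0022 -0.0022] q6 -19.2 F [-1.   0.5 -0.8] w -0.0
clk 17.3 mm [   3.1    5.  -133.1] deg [-0.09 -0.36 -0.24] units [ 0.0062  0.01   -0.2663] [-0.0008 -0.003  -0.002 ] q6 -19.1 F [-1.8  0.8 -1.2] w 0.0003
```

View pics/w11.png

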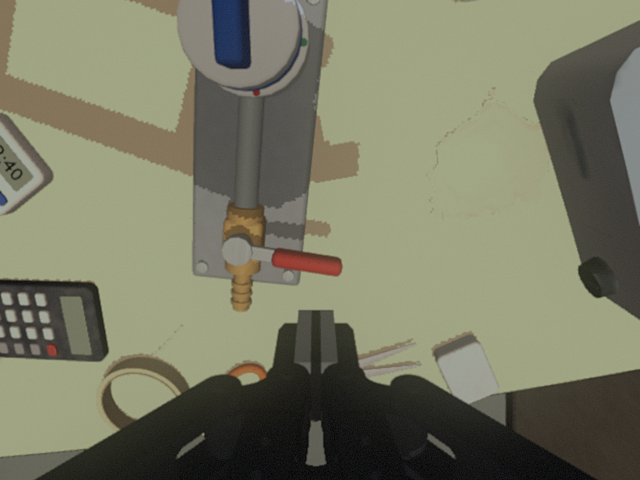

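```bash

python3 -m creep '[{"x":0.003,"y":0.005,"z":-0.01,"wx":0,"wy":-0.001,"wz":0,"fingers":-1},{"x":0.003,"y":0.005,"z":-0.03,"wx":0,"wy":-0.001,"wz":0,"fingers":-1},{"x":0,"y":0,"z":-0.04,"wx":0,"wy":0,"wz":0,"fingers":-1},{"x":0,"y":0,"z":-0.04,"wx":0,"wy":0,"wz":0,"fingers":-1},{"x":0,"y":0,"z":-0.04,"wx":0,"wy":0,"wz":0,"fingers":-1},{"x":0,"y":0,"z":-0.02,"wx":0,"wy":0,"wz":0,"fingers":-1},{"x":0,"y":0,"z":-0.01,"wx":0,"wy":0,"wz":0,"fingers":-1},{"x":0,"y":0,"z":0,"wx":0,"wy":0,"wz":0,"fingers":-1}]' 
python3 -c "
from h import *
delta(.4906,-.2108,.056,79.6)
d=cam('wrist'); I=d['image'].astype(int); r,g,b=I[...,0],I[...,1],I[...,2]
for s,c,k in blob(d,(r>g+70)&(r>b+70)):
  if s[4]>200: print(s,c,onz(d,c,.068))
cv2.imwrite('pics/w12.png',d['image'][:,:,::-1])
"
```

```text
clock: 17.97
eef_pos: [0.4882, -0.2032, 0.0854]
ee_rot: [-179.6, -0.3, 80.0]
force: [-1.2, -0.6, -0.5]
gripper_width: 0.0
clk 17.97 mm [  2.4  -7.6 -29.4] deg [-0.39 -0.37 -0.38] units [ 0.0048 -0.0151 -0.0588] [-0.0033 -0.0031 -0.0032] q6 -18.3 F [-1.2 -0.6 -0.5] w 0.0
[255, 356, 18, 20, 284] [263.1, 364.8] [[ 0.45937959 -0.22730611  0.068     ]]
```

View pics/w12.png

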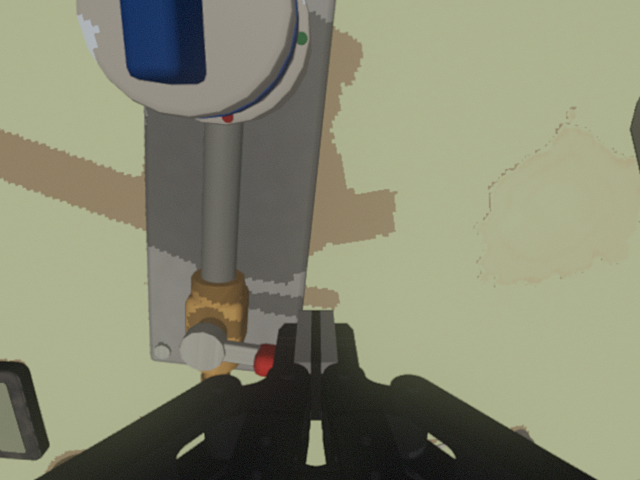

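```bash

python3 -m creep '[{"x":0.003,"y":-0.003,"z":-0.007,"wx":-0.001,"wy":-0.001,"wz":-0.001,"fingers":-1},{"x":0.002,"y":-0.003,"z":-0.007,"wx":-0.001,"wy":-0.001,"wz":-0.001,"fingers":-1},{"x":0,"y":0,"z":-0.007,"wx":-0.001,"wy":-0.001,"wz":-0.001,"fingers":-1},{"x":0,"y":0,"z":-0.007,"wx":0,"wy":0,"wz":0,"fingers":-1},{"x":0,"y":0,"z":-0.007,"wx":0,"wy":0,"wz":0,"fingers":-1},{"x":0,"y":0,"z":-0.007,"wx":0,"wy":0,"wz":0,"fingers":-1},{"x":0,"y":0,"z":-0.007,"wx":0,"wy":0,"wz":0,"fingers":-1},{"x":0,"y":0,"z":-0.005,"wx":0,"wy":0,"wz":0,"fingers":-1}]' 
python3 -c "
from h import *
delta(.4837,-.2350,.056,79.6)
"
```

```text
clock: 18.68
eef_pos: [0.4953, -0.2086, 0.0625]
ee_rot: [179.4, 0.2, 79.6]
force: [-0.7, 0.0, 0.9]
gripper_width: -0.0003
clk 18.68 mm [-11.6 -26.4  -6.5] deg [0.29 0.57 0.02] units [-0.0231 -0.0529 -0.0131] [0.0024 0.0047 0.0001] q6 -17.9 F [-0.7  0.   0.9] w -0.0003
```

```bash

python3 -m creep '[{"x":-0.002,"y":0,"z":-0.007,"wx":0.001,"wy":0.002,"wz":0,"fingers":-1},{"x":-0.002,"y":-0.008,"z":-0.005,"wx":0.001,"wy":0.002,"wz":0,"fingers":-1},{"x":-0.0024,"y":-0.009,"z":0,"wx":0,"wy":0,"wz":0,"fingers":-1},{"x":-0.0024,"y":-0.009,"z":0,"wx":0,"wy":0,"wz":0,"fingers":-1},{"x":-0.0024,"y":-0.009,"z":0,"wx":0,"wy":0,"wz":0,"fingers":-1},{"x":-0.0024,"y":-0.009,"z":0,"wx":0,"wy":0,"wz":0,"fingers":-1},{"x":-0.0024,"y":-0.009,"z":0,"wx":0,"wy":0,"wz":0,"fingers":-1},{"x":-0.0024,"y":-0.009,"z":0,"wx":0,"wy":0,"wz":0,"fingers":-1}]' 
python3 -c "
from h import *
delta(.4767,-.2570,.056,79.6)
"
```

```text
clock: 19.35
eef_pos: [0.4845, -0.241, 0.0546]
ee_rot: [-179.9, -0.1, 79.6]
force: [-0.3, 2.3, 0.4]
gripper_width: 0.0001
clk 19.35 mm [ -7.8 -16.    1.4] deg [-0.14 -0.08 -0.02] units [-0.0155 -0.032   0.0027] [-0.0012 -0.0007 -0.0001] q6 -21.6 F [-0.3  2.3  0.4] w 0.0001
```

```bash

python3 -m creep '[{"x":-0.004,"y":-0.009,"z":0.001,"wx":0,"wy":0,"wz":0,"fingers":-1},{"x":-0.004,"y":-0.009,"z":0.001,"wx":0,"wy":0,"wz":0,"fingers":-1},{"x":-0.004,"y":-0.009,"z":0,"wx":0,"wy":0,"wz":0,"fingers":-1},{"x":-0.006,"y":-0.008,"z":0,"wx":0,"wy":0,"wz":0,"fingers":-1},{"x":-0.01,"y":-0.008,"z":0,"wx":0,"wy":0,"wz":0,"fingers":-1},{"x":-0.01,"y":-0.007,"z":0,"wx":0,"wy":0,"wz":0,"fingers":-1},{"x":-0.01,"y":-0.006,"z":0,"wx":0,"wy":0,"wz":0,"fingers":-1},{"x":-0.01,"y":-0.005,"z":0,"wx":0,"wy":0,"wz":0,"fingers":-1}]' 
python3 -c "
from h import *
delta(.4329,-.2775,.056,79.6)
d=cam('side'); cv2.imwrite('pics/s13.png',cv2.resize(d['image'][220:400,240:400,::-1],None,fx=3,fy=3,interpolation=2))
"
```

```text
clock: 20.02
eef_pos: [0.4539, -0.2758, 0.0566]
ee_rot: [179.9, -0.1, 79.6]
force: [1.2, 1.6, 0.8]
gripper_width: 0.0001
clk 20.02 mm [-21.   -1.7  -0.6] deg [-0.07  0.07 -0.  ] units [-0.042  -0.0033 -0.0013] [-0.0006  0.0006 -0.    ] q6 -26.5 F [1.2 1.6 0.8] w 0.0001
```

View pics/s13.png

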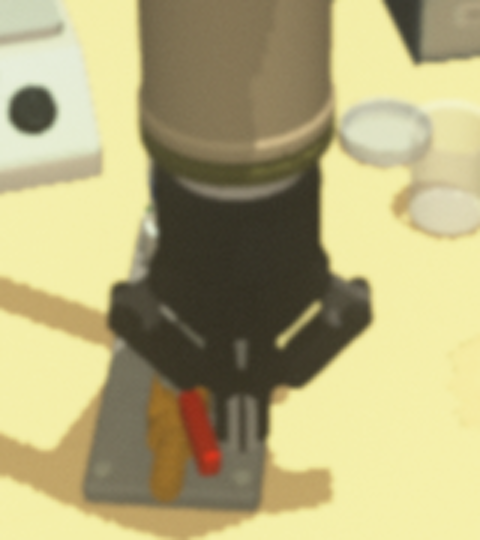

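```bash

python3 -m creep '[{"x":-0.008,"y":0,"z":0,"wx":0,"wy":0,"wz":0,"fingers":-1},{"x":-0.008,"y":0,"z":0,"wx":0,"wy":0,"wz":0,"fingers":-1},{"x":-0.008,"y":0,"z":0,"wx":0,"wy":0,"wz":0,"fingers":-1},{"x":-0.008,"y":0,"z":0,"wx":0,"wy":0,"wz":0,"fingers":-1},{"x":-0.008,"y":0,"z":0,"wx":0,"wy":0,"wz":0,"fingers":-1},{"x":-0.006,"y":0.001,"z":0,"wx":0,"wy":0,"wz":0,"fingers":-1},{"x":-0.006,"y":0.001,"z":0,"wx":0,"wy":0,"wz":0,"fingers":-1},{"x":-0.006,"y":0.001,"z":0,"wx":0,"wy":0,"wz":0,"fingers":-1}]' 
python3 -c "
from h import *
delta(.4329,-.2775,.056,79.6)
d=cam('side'); cv2.imwrite('pics/s14.png',cv2.resize(d['image'][220:400,240:400,::-1],None,fx=3,fy=3,interpolation=2))
"
```

```text
clock: 20.73
eef_pos: [0.4302, -0.2783, 0.0615]
ee_rot: [178.7, 0.3, 79.6]
force: [1.9, 2.1, 5.5]
gripper_width: 0.0001
clk 20.73 mm [ 2.7  0.8 -5.5] deg [0.48 1.2  0.05] units [ 0.0054  0.0017 -0.0111] [0.004  0.01   0.0004] q6 -28.6 F [1.9 2.1 5.5] w 0.0001
```

View pics/s14.png

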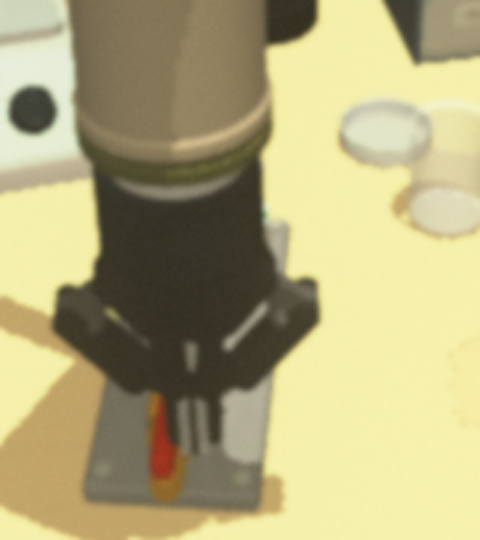

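```bash

python3 -m creep '[{"x":0.02,"y":-0.005,"z":0,"wx":0.001,"wy":0.003,"wz":0,"fingers":-1},{"x":0.03,"y":-0.005,"z":0,"wx":0.001,"wy":0.003,"wz":0,"fingers":-1},{"x":0.01,"y":0,"z":0.01,"wx":0.001,"wy":0.003,"wz":0,"fingers":-1},{"x":0,"y":0,"z":0.04,"wx":0,"wy":0,"wz":0,"fingers":-1},{"x":0,"y":0,"z":0.06,"wx":0,"wy":0,"wz":0,"fingers":-1},{"x":0,"y":0,"z":0.06,"wx":0,"wy":0,"wz":0,"fingers":-1},{"x":0,"y":0,"z":0.06,"wx":0,"wy":0,"wz":0,"fingers":-1},{"x":0,"y":0,"z":0.03,"wx":0,"wy":0,"wz":0,"fingers":-1}]' 
python3 - <<'E'
from h import *
delta(.4329,-.2775,.056,79.6)
for n in('top','wrist','side'):
  d=cam(n); cv2.imwrite(f'pics/{n}15.png',d['image'][:,:,::-1])
  I=d['image'].astype(int); r,g,b=I[...,0],I[...,1],I[...,2]
  for s,c,k in blob(d,(r>g+70)&(r>b+60)):
    if s[4]>70:
      P=onz(d,np.argwhere(k)[:,::-1],.066)[:,:2]; v=np.linalg.svd(P-P.mean(0))[2][0]; print(n,s,P.mean(0),np.degrees(np.arctan2(v[1],v[0])))
E
python3 -c "
import cv2
cv2.imwrite('pics/t15c.png',cv2.resize(cv2.imread('pics/top15.png')[235:325,330:460],None,fx=5,fy=5))"
```

```text
clock: 21.45
eef_pos: [0.4497, -0.2782, 0.1892]
ee_rot: [-178.6, -0.3, 79.6]
force: [1.2, -0.0, 1.8]
gripper_width: 0.0002
clk 21.45 mm [ -16.8    0.7 -133.2] deg [-0.53 -1.28 -0.02] units [-0.0336  0.0014 -0.2665] [-0.0044 -0.0107 -0.0001] q6 -26.6 F [ 1.2 -0.   1.8] w 0.0002
top [489, 293, 25, 27, 121] [ 0.3892662  -0.37809135] 153.03605869975212
wrist [269, 242, 13, 19, 201] [ 0.4185391  -0.28492924] -96.79516015600629
wrist [64, 278, 10, 10, 78] [ 0.26207667 -0.28257953] -105.3810635411504
side [294, 351, 9, 28, 207] [ 0.42072949 -0.27560886] -100.12815217084699
side [271, 434, 52, 44, 1027] [ 0.39164443 -0.43365486] -178.9261068636206
```

View pics/wrist15.png

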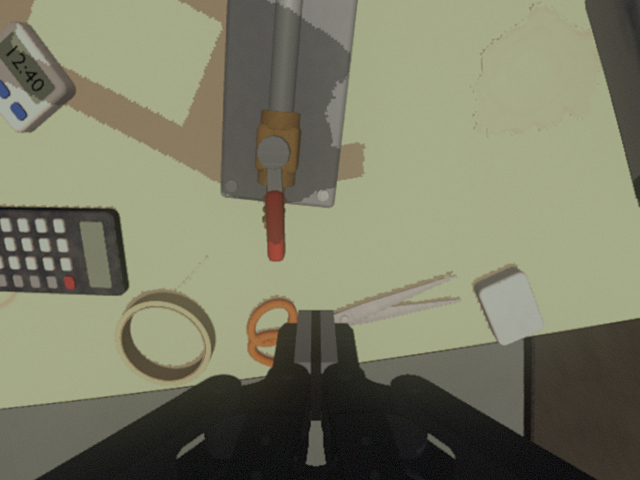

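View pics/side15.png

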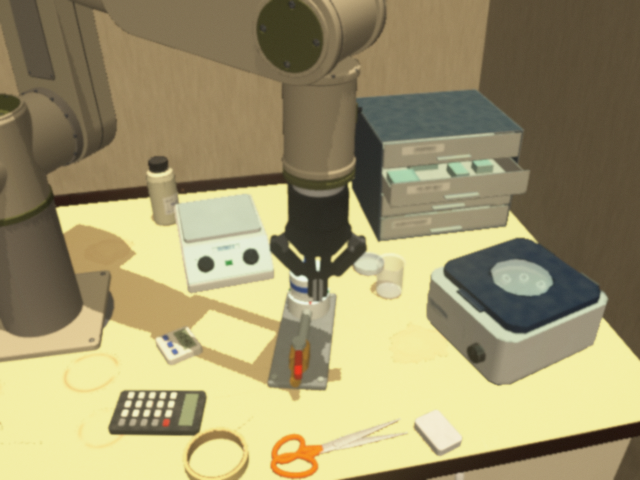

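```bash
python3 - <<'E'
from h import *
d=cam('wrist'); 
for n,p,z in [('tip',(277,257),.066),('root',(274,195),.068),('knob',(274,151),.068)]:
  q=onz(d,p,z)[0]; a=q-[.4308,-.2196,0]; print(n,q,np.hypot(*a[:2]),np.degrees(np.arctan2(a[1],a[0])))
E
```

```text
tip [ 0.41842246 -0.2868856   0.066     ] 0.06841458284243031 -100.42332673989583
root [ 0.42579228 -0.24401296  0.068     ] 0.024921273077173473 -101.59203598975809
knob [ 0.43165888 -0.21657264  0.068     ] 0.0031468394246066318 74.1610382385186
```

```bash

python3 -m creep '[{"x":0.012,"y":0,"z":-0.02,"wx":-0.002,"wy":-0.003,"wz":0,"fingers":-1},{"x":0.008,"y":0,"z":-0.04,"wx":-0.002,"wy":-0.003,"wz":0,"fingers":-1},{"x":0,"y":0,"z":-0.05,"wx":0,"wy":-0.003,"wz":0,"fingers":-1},{"x":0,"y":0,"z":-0.05,"wx":0,"wy":0,"wz":0,"fingers":-1},{"x":0,"y":0,"z":-0.04,"wx":0,"wy":0,"wz":0,"fingers":-1},{"x":0,"y":0,"z":-0.02,"wx":0,"wy":0,"wz":0,"fingers":-1},{"x":0,"y":0,"z":-0.01,"wx":0,"wy":0,"wz":0,"fingers":-1},{"x":0,"y":0,"z":0,"wx":0,"wy":0,"wz":0,"fingers":-1}]' 
python3 -c "
from h import *
delta(.455,-.2775,.054,79.6)
"
```

```text
clock: 22.32
eef_pos: [0.4498, -0.2717, 0.0537]
ee_rot: [-178.6, -0.5, 79.6]
force: [0.1, -0.5, -0.8]
gripper_width: -0.0001
clk 22.32 mm [ 5.2 -5.8  0.3] deg [-0.78 -1.29 -0.02] units [ 0.0103 -0.0115  0.0007] [-0.0065 -0.0108 -0.0002] q6 -26.2 F [ 0.1 -0.5 -0.8] w -0.0001
```

```bash

python3 -m creep '[{"x":0,"y":-0.006,"z":0,"wx":-0.006,"wy":-0.01,"wz":0,"fingers":-1},{"x":-0.008,"y":-0.003,"z":-0.001,"wx":-0.001,"wy":-0.001,"wz":0,"fingers":-1},{"x":-0.008,"y":0,"z":-0.001,"wx":0,"wy":0,"wz":0,"fingers":-1},{"x":-0.008,"y":0,"z":-0.001,"wx":0,"wy":0,"wz":0,"fingers":-1},{"x":-0.008,"y":0,"z":-0.001,"wx":0,"wy":0,"wz":0,"fingers":-1},{"x":-0.008,"y":0,"z":-0.001,"wx":0,"wy":0,"wz":0,"fingers":-1},{"x":-0.008,"y":0,"z":-0.001,"wx":0,"wy":0,"wz":0,"fingers":-1},{"x":-0.008,"y":0.001,"z":-0.001,"wx":0,"wy":0,"wz":0,"fingers":-1}]' 
python3 -c "
from h import *
delta(.424,-.2775,.054,79.6)
"
```

```text
clock: 22.98
eef_pos: [0.4327, -0.2787, 0.0571]
ee_rot: [178.3, 0.2, 79.6]
force: [16.8, -1.8, -9.8]
gripper_width: 0.0001
clk 22.98 mm [-8.7  1.2 -3.1] deg [0.5  1.59 0.04] units [-0.0175  0.0023 -0.0061] [0.0042 0.0133 0.0003] q6 -28.7 F [16.8 -1.8 -9.8] w 0.0001
```

```bash

python3 -m creep '[{"x":0.003,"y":0,"z":0,"wx":0.004,"wy":0.01,"wz":0,"fingers":-1},{"x":0.015,"y":0,"z":0,"wx":0,"wy":0.003,"wz":0,"fingers":-1},{"x":0.03,"y":0,"z":0,"wx":0,"wy":0,"wz":0,"fingers":-1},{"x":0.02,"y":0,"z":0,"wx":0,"wy":0,"wz":0,"fingers":-1},{"x":0,"y":0,"z":0.04,"wx":0,"wy":0,"wz":0,"fingers":-1},{"x":0,"y":0,"z":0.06,"wx":0,"wy":0,"wz":0,"fingers":-1},{"x":0,"y":0,"z":0.06,"wx":0,"wy":0,"wz":0,"fingers":-1},{"x":0,"y":0,"z":0.06,"wx":0,"wy":0,"wz":0,"fingers":-1}]' 
python3 - <<'E'
from h import *
delta(.424,-.2775,.054,79.6)
d=cam('wrist'); cv2.imwrite('pics/w16.png',d['image'][:,:,::-1])
I=d['image'].astype(int); r,g,b=I[...,0],I[...,1],I[...,2]
for s,c,k in blob(d,(r>g+70)&(r>b+60)):
    if s[4]>70: print(s,c)
E
```

```text
clock: 23.65
eef_pos: [0.4656, -0.276, 0.1649]
ee_rot: [-179.4, -0.2, 79.6]
force: [0.3, -0.7, -0.5]
gripper_width: 0.0002
clk 23.65 mm [ -41.6   -1.5 -110.9] deg [-0.32 -0.56  0.04] units [-0.0833 -0.003  -0.2217] [-0.0027 -0.0046  0.0003] q6 -25.6 F [ 0.3 -0.7 -0.5] w 0.0002
[230, 253, 15, 30, 392] [236.6, 267.9]
[28, 297, 10, 12, 90] [32.3, 302.9]
```

View pics/w16.png

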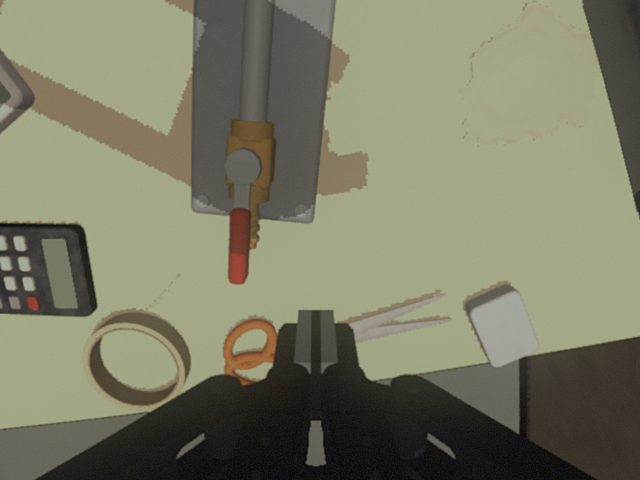

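```bash
python3 - <<'E'
from h import *
d=cam('wrist'); 
for n,p,z in [('tip',(238,281),.064),('root',(241,210),.068),('knob',(243,166),.068)]:
  q=onz(d,p,z)[0]; a=q-[.4308,-.2196,0]; print(n,q,np.hypot(*a[:2]),np.degrees(np.arctan2(a[1],a[0])))
q=onz(d,[[238,281],[241,210]],.066); v=q[0]-q[1]; print(np.degrees(np.arctan2(v[1],v[0])))
E
python3 -c "
import cv2
cv2.imwrite('pics/w16c.png',cv2.resize(cv2.imread('pics/w16.png')[100:300,170:340],None,fx=3,fy=3,interpolation=2))"
```

```text
tip [ 0.41273053 -0.29536755  0.064     ] 0.07789240431016334 -103.41365949829282
root [ 0.42720369 -0.24761231  0.068     ] 0.028242221955168456 -97.31578709393827
knob [ 0.43474834 -0.22150367  0.068     ] 0.004383302502021454 -25.740774516292095
-106.11678261462686
```

View pics/w16c.png

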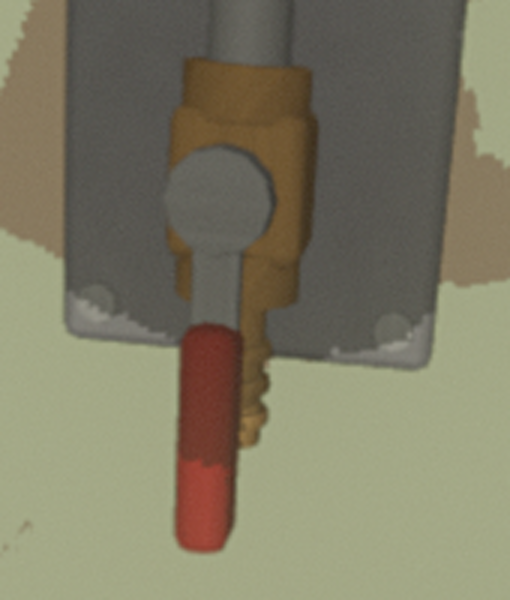

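```bash

python3 -m creep '[{"x":-0.02,"y":-0.03,"z":0.03,"wx":0,"wy":0,"wz":0,"fingers":-1},{"x":-0.04,"y":-0.04,"z":0.03,"wx":0,"wy":0,"wz":0,"fingers":-1},{"x":-0.04,"y":-0.04,"z":0.03,"wx":0,"wy":0,"wz":0,"fingers":-1},{"x":-0.04,"y":-0.04,"z":0.03,"wx":0,"wy":0,"wz":0,"fingers":-1},{"x":-0.04,"y":-0.04,"z":0.02,"wx":0,"wy":0,"wz":0,"fingers":-1},{"x":-0.02,"y":-0.03,"z":0,"wx":0,"wy":0,"wz":0,"fingers":-1},{"x":0,"y":-0.02,"z":0,"wx":0,"wy":0,"wz":0,"fingers":-1},{"x":0,"y":0,"z":0,"wx":0,"wy":0,"wz":0,"fingers":-1}]' 
python3 - <<'E'
from h import *
d=cam('top'); cv2.imwrite('pics/t17.png',cv2.resize(d['image'][180:330,160:470,::-1],None,fx=2.5,fy=2.5))
e=cam('side'); cv2.imwrite('pics/s17.png',cv2.resize(e['image'][140:400,250:430,::-1],None,fx=2.2,fy=2.2))
E
```

```text
clock: 24.42
eef_pos: [0.3661, -0.4022, 0.2442]
ee_rot: [-180.0, 0.2, 79.8]
force: [0.3, 0.2, 0.0]
gripper_width: 0.0004
```

View pics/t17.png

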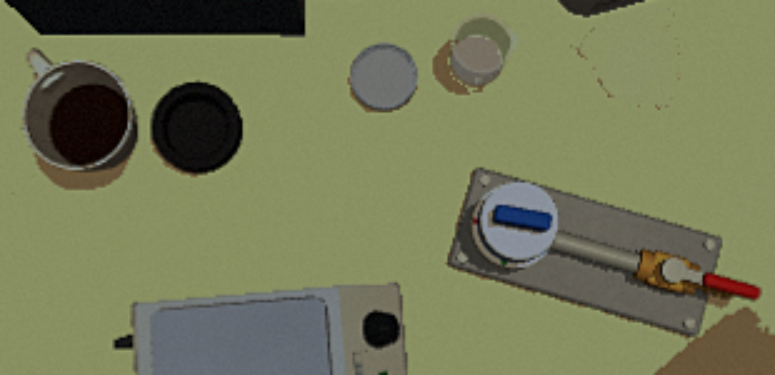

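View pics/s17.png

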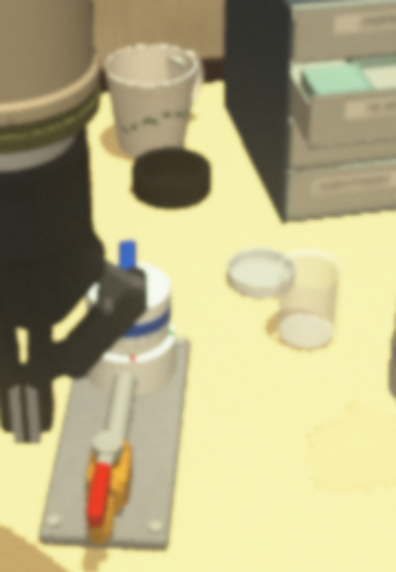

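```bash
python3 -c "
from h import *
print(ctrl.sign_off())"
```

```text
the job is handed in; nothing more can be done
None
```

The capsule is locked in the socket and the valve lever is fully open. I handed the job in at about 24.5 s.

- **Capsule:** It went in with the lugs through the notches. I pushed it down to about 23 mm above the rim, turned it 84° clockwise and let it rise. With its centre 29 mm above the rim it held against a 13 N upward pull. After I let go, the pictures still showed it in place, with the wing about 80° round from the notches.
- **Valve lever:** My first push stopped about 5° short, which the wrist picture showed. A second push met a firm stop at about 17 N. The lever then measured about −106° in the world frame, which is fully open, and in the last top view it lies parallel to the manifold edge.
- **Everything else:** In the last pictures the mug, petri dish and beaker look unmoved, judged by eye rather than measured. The gripper is clear of everything.
- **Disagreement:** Taken from the estimated pivot position, the lever measured 103° at its tip and 97° at its root. I trusted its direction along its own length and the firm stop instead.

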